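# Cap the olive pots from the stack of lids

### The arm

A 6-joint arm with a two-finger parallel gripper is mounted at the origin on the work surface. World frame = base frame: x ahead of the robot, y to its left, z up, the work surface at z = 0. Lengths are in mm, angles in rad, forces in N, time in s.
With the tool pointing down it reaches from about 350 to 775 mm from the base axis. Payload 7.3 kg.
Tool frame: the origin (TCP) lies at the very end of the fingers, on their centre line; the grasp point (between the pads) lies bot.grip_point_offset behind it (bot.grip_point_offset is the distance from the TCP to the grasp point, in mm); z points along the fingers, y is the line along which they close (so a half turn about z gives the same grasp; the last joint's range is limited). The gripper opens to 92 mm and grips with 3 to 60 N. Pads are 19 mm wide; open, the fingers measure 130 mm over their backs; the gripper's body (75 mm by 190 mm) begins 47 mm behind the grasp point.
Start: joints at [1.181, 0.342, 1.524, -0, 1.275, -0.146], TCP at [126.715, 509.498, 226.741] pointing down, gripper open.
Joint ranges: [-2.53, 2.53], [-0.77, 2.02], [0.04, 2.7], [-1, 4.14], [0.28, 2.66], [-3.11, 3.11]. Speed limits (rad/s): [2.57, 2.57, 3.14, 3.14, 3.14, 3.14].

### API

Orientations are given as [roll, pitch, yaw] about the fixed x, y, z axes, in that order (R = Rz(yaw) Ry(pitch) Rx(roll)).
In Python, from plant import bot gives the robot as it stands. The module is installed in compiled form; this text tells all that it offers.
- The arm moves only by the tool carry_out, never from a script. Its argument "plan" is a list of rows, each an object of numbers: "tx", "ty", "tz": the shift along the world's x, y, z in mm; "rx", "ry", "rz": the turn, a rotation vector about the world's x, y, z in rad. A call has 1 to 12 rows; each row shifts and turns the commanded pose from where the row before left it; what a row does not reach is not made up. A row lasts 1/10 s, in which the tool goes at most 50 mm and 8.59 degrees, less where a joint would pass 70% of its speed; a pose out of reach is approached as far as the arm can. A call with a gripper value outside its range is refused whole. "gripper" is the closure, from 0 (fully open) to 1 (shut), set as the call begins (left out, the last holds). The fingers move at their own pace and stop on an object; the grip force is fixed at half the most. Time passes only in rows, so rows that do not move let the fingers close. It gives the time, the measured TCP pose, the force, the opening and the grip force at its end, in the units of the state.
- bot.get_obs(): the state, without advancing time (a new reading comes with each control period).
- bot.capture(name): name is "side" or "top" or "wrist"; returns the picture (480x640x3 uint8, red, green, blue); there is no depth.
- bot.camera_model(name): a dict with "camera_matrix" (3x3 intrinsics, pixels), "R" (3x3) and "t" (3): a world point X has camera coordinates R X + t. Camera axes: x right, y down, z forward; pixel columns grow to the right and rows downward; lengths in mm; the calibration is good to about 2 mm. A picture is of the moment at which its call begins: read the wrist's pose just before it. camera_model takes no time and is no camera call; for the wrist camera it gives the pose at the moment of the call.
- bot.close_job(): hands the job in; it is judged then, once.
The state is a dict: "time": time; "joint_positions": joint angles; "dq": joint speeds; "tau": joint torques, N m; "tool_pos": TCP position; "tcp_rot": TCP orientation; "contact_force": force on the tool from outside, world axes, zero at the start; "moment": the same for the moment, N m; "grip_width": finger opening in mm; "finger_force": force on a finger pad.
Only numpy, scipy, OpenCV 4.12 (cv2) and the standard library are available. Lean on these libraries where they do the work, as an engineer would, in place of code of your own. Each camera call takes 0.05 s, during which the arm holds its last target. There are 200 camera calls.

### The job

The lids for the four olive pots are piled in one stack. Taking them one by one from the top, put each lid on the pot of its own shape and size so that it sits level and fully down over the rim, and push it down firmly for about a second to feel that it is home before you take up the next. Leave the spice shaker and the food tin standing where they are.

Things in the scene. Friction and masses are not known exactly. Their poses are not given: they have to be found in the camera images.
- lid_small: The small round cap lid, loose, rigid plastic, dark navy top with a white border; 42 mm across outside, 14 mm high, at the start the top of the stack. Hollow below: 4 mm top plate, 10 mm deep skirt with 2.5 mm wall. Origin: centre of the lower edge of the skirt; z up.
- lid_round: The larger round cap lid, loose, rigid plastic, dark navy top with a white border; 54 mm across outside, 14 mm high, at the start second from the top, under the small round lid. Hollow below: 4 mm top plate, 10 mm deep skirt with 2.5 mm wall. Origin: centre of the lower edge of the skirt; z up.
- lid_square: The square cap lid, loose, rigid plastic, dark navy top with a white border; 62 x 62 mm outside, 14 mm high, at the start third from the top, under the larger round lid. Hollow below: 4 mm top plate, 10 mm deep skirt with 2.5 mm wall. Origin: centre of the lower edge of the skirt; z up. Sides along its own x and y.
- lid_oblong: The oblong cap lid, loose, rigid plastic, dark navy top with a white border; 106 mm along its own x, 66 mm along its own y outside, 14 mm high, at the start the bottom of the stack, lying on the worktop. Hollow below: 4 mm top plate, 10 mm deep skirt with 2.5 mm wall. Origin: centre of the lower edge of the skirt; z up. Sides along its own x and y.
- pot_small: The small round open white pot of olives, fixed to the worktop on a black suction foot; outside 28 mm across at the rim, rim 50 mm above the worktop. The small round lid caps over its rim with about 4.5 mm of play on each side; fully down, the lid's top plate rests on the rim and the skirt's lower edge is 40 mm above the worktop. Origin: centre of the foot's underside, on the worktop; z up.
- pot_round: The larger round open white pot of olives, fixed to the worktop on a black suction foot; outside 40 mm across at the rim, rim 50 mm above the worktop. The larger round lid caps over its rim with about 4.5 mm of play on each side; fully down, the lid's top plate rests on the rim and the skirt's lower edge is 40 mm above the worktop. Origin: centre of the foot's underside, on the worktop; z up.
- pot_square: The square open white pot of olives, fixed to the worktop on a black suction foot; outside 48 x 48 mm at the rim, rim 50 mm above the worktop. The square lid caps over its rim with about 4.5 mm of play on each side; fully down, the lid's top plate rests on the rim and the skirt's lower edge is 40 mm above the worktop. Origin: centre of the foot's underside, on the worktop; z up. Sides along its own x and y.
- pot_oblong: The oblong open white pot of olives, fixed to the worktop on a black suction foot; outside 92 mm along its own x, 52 mm along its own y at the rim, rim 50 mm above the worktop. The oblong lid caps over its rim with about 4.5 mm of play on each side; fully down, the lid's top plate rests on the rim and the skirt's lower edge is 40 mm above the worktop. Origin: centre of the foot's underside, on the worktop; z up. Sides along its own x and y.
- shaker: Bystander: loose steel spice shaker, upright, 44 mm across, 68 mm high. Origin: centre of its underside.
- tin: Bystander: loose small food tin, upright, 53 mm across, 34 mm high. Origin: centre of its underside.

How it is judged:
By the outcome, as a careful person would: the job done as asked, in the order asked, and still so for the second after the job is handed in, with the robot touching nothing.
It also fails if it takes over 125 s, if anything falls off the work surface, if the arm or the gripper's body presses on something with over 40 N, if the wrist force passes 120 N, or if a joint passes its speed limit or range.

## Working session

There is one attempt and no reset: what is moved stays moved. The work goes in short steps, Python scripts to look and compute and a tool call to move; the robot and the scene stay as the last step left them, time stands still between calls to the robot, and variables do not carry over. Pictures are saved under pics/ and viewed, at most 14 in all, crops included, and the job is handed in when it is done.

Besides the shell and the picture viewer there is one more tool, called after "Call:" by a JSON object that holds its "api" and its "payload". carry_out: Moves the arm, as the interface text tells. Its arguments: {"type":"object","properties":{"plan":{"type":"array"},"gripper":{"type":"number"}},"required":["plan"]}

```bash
mkdir -p pics
python3 - <<'E'
from plant import bot
import cv2,numpy as np
np.set_printoptions(precision=3,suppress=True)
o=bot.get_obs();print(o, bot.grip_point_offset)
for n in("top","side"):
    im=bot.capture(n);cv2.imwrite(f"pics/{n}0.png",im[:,:,::-1]);m=bot.camera_model(n)
    print(n,m, -np.array(m["R"]).T@m["t"])
E
```

```text
{'time': 0.0, 'joint_positions': array([ 1.181,  0.343,  1.525,  0.   ,  1.275, -0.146]), 'dq': array([-0.001, -0.002,  0.002, -0.   ,  0.001, -0.001]), 'tau': array([  0.002, -43.124, -24.422,   0.072,   0.056,  -0.   ]), 'tool_pos': array([126.551, 509.112, 226.054]), 'tcp_rot': array([-3.14 , -0.   ,  2.898]), 'contact_force': array([ 0.546,  0.337, -0.582]), 'moment': array([ 0.039, -0.023, -0.007]), 'finger_force': 0.0, 'grip_width': 91.73605205457596} 18.8
top {'camera_matrix': array([[473.33 ,   0.   , 319.326],
       [  0.   , 473.33 , 232.183],
       [  0.   ,   0.   ,   1.   ]]), 'R': array([[ 0.   , -1.   ,  0.024],
       [-0.995, -0.003, -0.096],
       [ 0.096, -0.024, -0.995]]), 't': array([  2.576, 558.401, 772.443])} [481.731  22.912 822.13 ]
side {'camera_matrix': array([[520.166,   0.   , 317.193],
       [  0.   , 520.166, 233.922],
       [  0.   ,   0.   ,   1.   ]]), 'R': array([[-0.999, -0.049, -0.016],
       [-0.026,  0.751, -0.659],
       [ 0.044, -0.658, -0.752]]), 't': array([539.242,  38.219, 907.335])} [499.346 594.514 716.034]
```

View pics/top0.png

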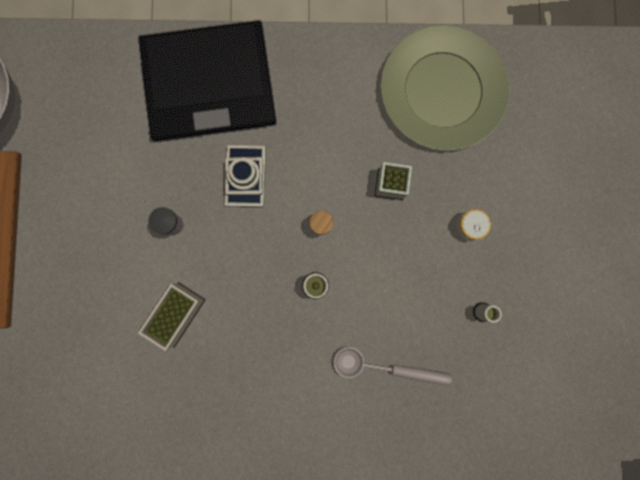

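View pics/side0.png

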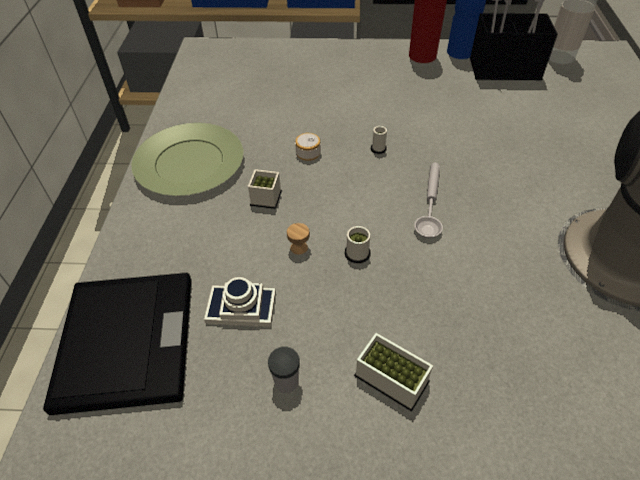

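Top view: the lid stack is at (243,175). The oblong pot is at (170,316), round (316,286), square (396,180) and small (489,313). The shaker is at (163,222) and the tin at (476,225). A wooden item stands at (321,222). The side view agrees.

```bash
cat > h.py <<'E'
from plant import bot
import cv2,numpy as np
np.set_printoptions(precision=3,suppress=True)
def ray(m,uv,z):
    K,R,t=[np.array(m[k]) for k in("camera_matrix","R","t")]
    uv=np.atleast_2d(np.array(uv,float)); c=-R.T@t
    d=(np.linalg.inv(K)@np.c_[uv,np.ones(len(uv))].T).T@R
    return c+d*((z-c[2])/d[:,2])[:,None]
def contour_world(m,mask,z,minA):
    for c in cv2.findContours(mask,cv2.RETR_EXTERNAL,cv2.CHAIN_APPROX_NONE)[0]:
        if cv2.contourArea(c)<minA: continue
        p=ray(m,c[:,0,:],z)[:,:2].astype(np.float32)
        (x,y),(w,h),a=cv2.minAreaRect(p)
        u,v=c[:,0,:].mean(0)
        print("px %d,%d ctr %.1f %.1f size %.1f x %.1f ang %.3f rad; circ r"%(u,v,x,y,w,h,np.radians(a)),np.round(cv2.minEnclosingCircle(p),1) if 0 else round(cv2.minEnclosingCircle(p)[1],1))
E
python3 - <<'E'
from h import *
for n in("top","side"):
    im=cv2.imread(f"pics/{n}0.png");m=bot.camera_model(n)
    hsv=cv2.cvtColor(im,cv2.COLOR_BGR2HSV)
    w=((hsv[:,:,2]>(150 if n=="top" else 150))&(hsv[:,:,1]<60)).astype(np.uint8)*255
    print(n,"z=50");contour_world(m,w,50,30)
im=cv2.imread("pics/top0.png");a=cv2.resize(im[130:360,125:300],None,fx=3,fy=2.5,interpolation=cv2.INTER_CUBIC)
a=cv2.resize(im[130:215,205:285],None,fx=6,fy=6,interpolation=cv2.INTER_CUBIC)
b=cv2.resize(cv2.imread("pics/side0.png")[265:335,195:285],None,fx=6,fy=6,interpolation=cv2.INTER_CUBIC)
b=cv2.resize(b,(320,250));a=cv2.resize(a,(480,510))
c=np.zeros((510,800,3),np.uint8);c[:,:480]=a;c[:250,480:]=b;cv2.imwrite("pics/c1.png",c)
E
```

```text
top z=50
px 427,376 ctr 325.6 -169.4 size 70.2 x 5.2 ang 1.374 rad; circ r 35.1
px 347,361 ctr 349.3 -41.9 size 19.2 x 18.8 ang 1.567 rad; circ r 10.4
px 153,325 ctr 413.2 250.6 size 51.0 x 76.9 ang 0.998 rad; circ r 45.0
px 475,223 ctr 570.5 -255.5 size 40.0 x 40.4 ang 0.003 rad; circ r 21.2
px 244,202 ctr 608.7 128.7 size 16.6 x 60.6 ang 0.012 rad; circ r 31.0
px 241,190 ctr 625.7 129.4 size 58.4 x 14.8 ang 1.484 rad; circ r 29.4
px 243,172 ctr 656.3 134.7 size 61.1 x 52.4 ang 1.299 rad; circ r 34.7
px 252,152 ctr 676.9 125.7 size 45.7 x 59.7 ang 0.007 rad; circ r 35.8
side z=50
px 203,441 ctr 666.4 366.8 size 21.7 x 9.5 ang 0.710 rad; circ r 11.5
px 6,430 ctr 918.0 362.2 size 26.0 x 69.1 ang 0.434 rad; circ r 34.5
px 321,410 ctr 517.3 319.5 size 8.5 x 24.3 ang 1.519 rad; circ r 12.5
px 373,400 ctr 450.6 303.5 size 8.1 x 23.5 ang 1.006 rad; circ r 11.7
px 338,395 ctr 496.6 297.3 size 30.8 x 35.4 ang 0.143 rad; circ r 21.0
px 395,362 ctr 419.5 245.1 size 54.0 x 93.8 ang 1.011 rad; circ r 52.9
px 269,304 ctr 608.2 156.4 size 18.4 x 63.6 ang 0.015 rad; circ r 32.4
px 235,299 ctr 656.1
[... 202 characters left out ...]
ctr 468.9 8.8 size 40.3 x 40.8 ang 0.440 rad; circ r 22.1
px 370,210 ctr 448.0 -45.1 size 29.2 x 21.4 ang 1.269 rad; circ r 15.5
px 343,211 ctr 496.7 -47.1 size 30.4 x 42.6 ang 0.109 rad; circ r 23.4
px 153,207 ctr 833.9 -43.6 size 22.9 x 32.6 ang 1.258 rad; circ r 18.0
px 428,219 ctr 339.6 -30.5 size 85.5 x 49.4 ang 1.035 rad; circ r 45.3
px 262,178 ctr 647.1 -123.3 size 51.3 x 50.5 ang 1.433 rad; circ r 34.5
px 432,179 ctr 328.7 -134.5 size 94.2 x 14.4 ang 1.364 rad; circ r 47.2
px 307,139 ctr 570.6 -240.8 size 38.9 x 38.4 ang 0.029 rad; circ r 20.5
px 64,279 ctr 935.3 40.7 size 42.6 x 587.1 ang 0.013 rad; circ r 293.9
px 173,131 ctr 845.9 -262.4 size 81.4 x 40.6 ang 0.571 rad; circ r 42.0
```

View pics/c1.png

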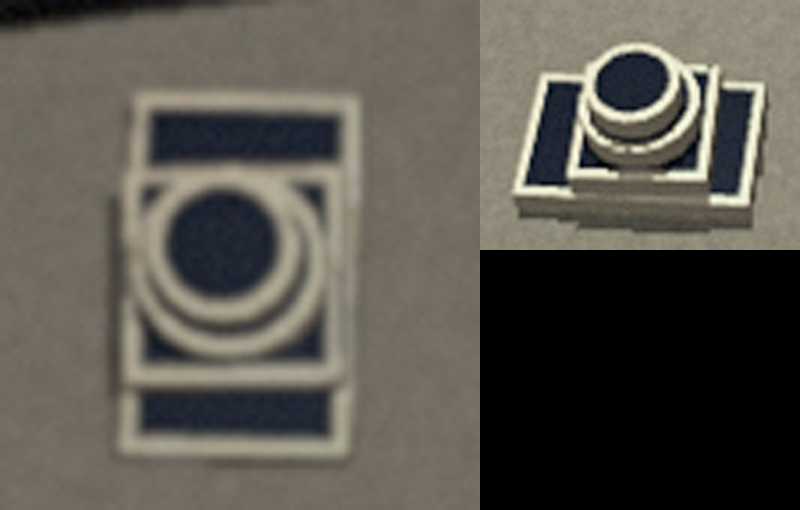

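The crop shows the stack nearly in line with world x: small on round on square on oblong, with each lid a little off centre. I'll move over the stack for a near look.

Call:
{"api": "carry_out", "payload": {"plan": [{"tx":41,"ty":-29,"rz":0.02},{"tx":41,"ty":-29,"rz":0.02},{"tx":41,"ty":-29,"rz":0.02},{"tx":41,"ty":-29,"rz":0.02},{"tx":41,"ty":-29,"rz":0.02},{"tx":41,"ty":-29,"rz":0.02},{"tx":41,"ty":-29,"rz":0.02},{"tx":41,"ty":-29,"rz":0.02},{"tx":41,"ty":-29,"rz":0.02},{"tx":41,"ty":-29,"rz":0.02},{"tx":41,"ty":-29,"rz":0.02},{"tx":41,"ty":-29,"rz":0.02}]}}

```text
invalid input at $.plan[0]: expected keys tx, ty, tz, rx, ry, rz
```

Run:
```python
from h import *
m=bot.camera_model("wrist");im=bot.capture("wrist");cv2.imwrite("pics/w1.png",im[:,:,::-1]);o=bot.get_obs()
print(o["tool_pos"],o["tcp_rot"],o["time"]);print(m,-np.array(m["R"]).T@m["t"])
```

```text
[126.603 509.206 226.219] [-3.14  -0.     2.898] 0.15
{'camera_matrix': array([[417.83 ,   0.   , 314.968],
       [  0.   , 417.83 , 244.706],
       [  0.   ,   0.   ,   1.   ]]), 'R': array([[ 0.241,  0.97 , -0.001],
       [ 0.932, -0.231,  0.28 ],
       [ 0.272, -0.068, -0.96 ]]), 't': array([-525.198,  -35.443,  390.695])} [ 53.471 528.134 384.639]
```

View pics/w1.png

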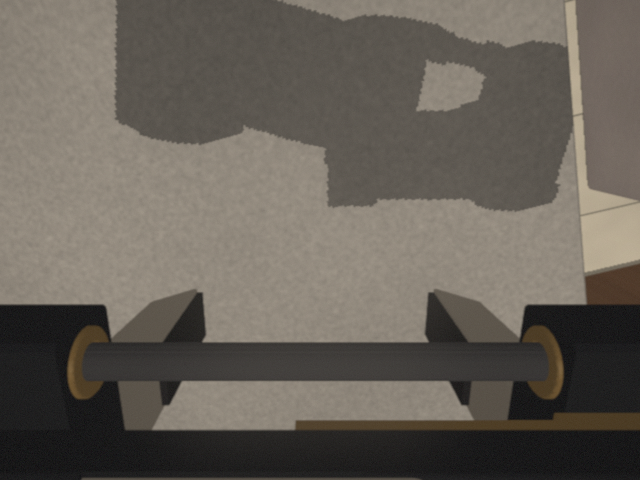

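The wrist camera looks down between the fingers: fingertips at row ~290, and the point under the TCP at table height shows near row 207. So hovering directly above a target works. All six keys are needed in each row.

Call:
{"api": "carry_out", "payload": {"plan": [{"tx":41,"ty":-29,"tz":0,"rx":0,"ry":0,"rz":0.02},{"tx":41,"ty":-29,"tz":0,"rx":0,"ry":0,"rz":0.02},{"tx":41,"ty":-29,"tz":0,"rx":0,"ry":0,"rz":0.02},{"tx":41,"ty":-29,"tz":0,"rx":0,"ry":0,"rz":0.02},{"tx":41,"ty":-29,"tz":0,"rx":0,"ry":0,"rz":0.02},{"tx":41,"ty":-29,"tz":0,"rx":0,"ry":0,"rz":0.02},{"tx":41,"ty":-29,"tz":0,"rx":0,"ry":0,"rz":0.02},{"tx":41,"ty":-29,"tz":0,"rx":0,"ry":0,"rz":0.02},{"tx":41,"ty":-29,"tz":0,"rx":0,"ry":0,"rz":0.02},{"tx":41,"ty":-29,"tz":0,"rx":0,"ry":0,"rz":0.02},{"tx":41,"ty":-29,"tz":0,"rx":0,"ry":0,"rz":0.02},{"tx":41,"ty":-29,"tz":0,"rx":0,"ry":0,"rz":0.01}]}}

```text
time: 1.35
tool_pos: [617.9, 161.5, 226.4]
tcp_rot: [3.141, -0.001, 3.128]
contact_force: [0.6, 1.8, 1.2]
grip_width: 91.7
finger_force: 0.0
```

Call:
{"api": "carry_out", "payload": {"plan": [{"tx":30,"ty":-29,"tz":0,"rx":0,"ry":0,"rz":0},{"tx":0,"ty":0,"tz":0,"rx":0,"ry":0,"rz":0},{"tx":0,"ty":0,"tz":0,"rx":0,"ry":0,"rz":0}]}}

```text
time: 1.65
tool_pos: [646.5, 133.3, 225.6]
tcp_rot: [3.141, -0.002, 3.126]
contact_force: [-0.8, 0.0, 0.5]
grip_width: 91.8
finger_force: 0.0
```

Run:
```python
from h import *
m=bot.camera_model("wrist");im=bot.capture("wrist");cv2.imwrite("pics/w2.png",im[:,:,::-1]);o=bot.get_obs()
print(o["tool_pos"],o["tcp_rot"],o["time"]);print(-np.array(m["R"]).T@m["t"])
np.savez("w2.npz",**m)
```

```text
[645.959 134.3   226.091] [ 3.141 -0.002  3.128] 1.7
[571.431 134.899 384.24 ]
```

View pics/w2.png

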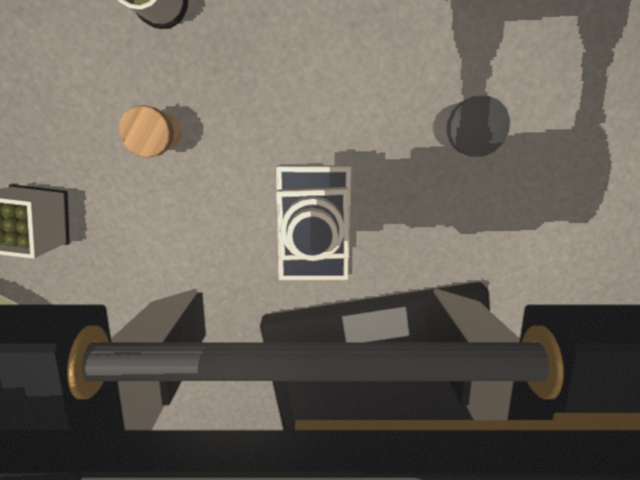

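The stack sits in clear view at columns 277–350 and rows 167–280. The small lid's navy disc is at about (312,234).

```bash
cat >> h.py <<'E'
def masks(im):
    hsv=cv2.cvtColor(im,cv2.COLOR_BGR2HSV)
    w=((hsv[:,:,2]>165)&(hsv[:,:,1]<60)).astype(np.uint8)*255
    b=((hsv[:,:,0]>100)&(hsv[:,:,0]<135)&(hsv[:,:,1]>50)&(hsv[:,:,2]<120)).astype(np.uint8)*255
    return w,b
E
python3 - <<'E'
from h import *
m=dict(np.load("w2.npz"));im=cv2.imread("pics/w2.png")[:290]
w,b=masks(im)
print("navy z56");contour_world(m,b,56,60)
print("navy z14");contour_world(m,b,14,60)
u=(w|b); u[:, :260]=0;u[:,365:]=0;u[:160]=0;u=cv2.morphologyEx(u,cv2.MORPH_CLOSE,np.ones((3,3)))
print("outline z14");contour_world(m,u,14,200)
E
```

```text
navy z56
navy z14
outline z14
px 303,218 ctr 660.4 131.6 size 66.9 x 106.5 ang 1.556 rad; circ r 61.7
```

```bash
sed -i 's/^    b=.*/    b=((im[:,:,0].astype(int)-im[:,:,2]>12)).astype(np.uint8)*255/' h.py
python3 - <<'E'
from h import *
m=dict(np.load("w2.npz"));im=cv2.imread("pics/w2.png")[:290]
print(im[234,312],im[180,310],im[300-15,100])
w,b=masks(im)
print("navy z56");contour_world(m,b,56,100)
print("navy z14");contour_world(m,b,14,100)
E
```

```text
[63 62 64] [84 79 78] [135 148 157]
navy z56
navy z14
```

```bash
sed -i 's/^    b=.*/    b=(im.max(2)<110).astype(np.uint8)*255/' h.py
python3 - <<'E'
from h import *
m=dict(np.load("w2.npz"));im=cv2.imread("pics/w2.png")[:290]
w,b=masks(im);b[:,:272]=0;b[:,352:]=0;b[:160]=0
for z in (56,28,14):print("navy z",z);contour_world(m,b,z,40)
E
```

```text
navy z 56
px 313,267 ctr 685.6 131.8 size 48.4 x 13.2 ang 1.555 rad; circ r 25.0
px 312,235 ctr 659.1 131.7 size 31.1 x 31.7 ang 0.234 rad; circ r 16.1
px 316,214 ctr 643.1 134.5 size 41.4 x 19.4 ang 1.352 rad; circ r 20.7
px 314,201 ctr 635.1 132.7 size 48.1 x 18.6 ang 1.555 rad; circ r 25.3
px 313,180 ctr 614.4 133.3 size 12.8 x 49.6 ang 0.005 rad; circ r 25.6
px 343,162 ctr 600.8 156.5 size 12.5 x 3.8 ang 1.555 rad; circ r 6.5
navy z 28
px 313,267 ctr 695.3 131.5 size 52.6 x 14.3 ang 1.555 rad; circ r 27.1
px 312,235 ctr 666.6 131.5 size 33.8 x 34.4 ang 0.234 rad; circ r 17.5
px 316,214 ctr 649.3 134.4 size 45.0 x 21.1 ang 1.352 rad; circ r 22.5
px 314,201 ctr 640.5 132.5 size 52.2 x 20.2 ang 1.555 rad; circ r 27.4
px 313,180 ctr 618.1 133.1 size 13.9 x 53.8 ang 0.005 rad; circ r 27.7
px 343,162 ctr 603.3 158.3 size 13.5 x 4.1 ang 1.555 rad; circ r 7.1
navy z 14
px 313,267 ctr 700.2 131.4 size 54.6 x 14.9 ang 1.555 rad; circ r 28.2
px 312,235 ctr 670.3 131.3 size 35.1 x 35.7 ang 0.234 rad; circ r 18.2
px 316,214 ctr 652.3 134.4 size 46.7 x 21.9 ang 1.352 rad; circ r 23.4
px 314,201 ctr 643.2 132.4 size 54.2 x 21.0 ang 1.555 rad; circ r 28.5
px 313,180 ctr 619.9 133.1 size 14.4 x 56.0 ang 0.005 rad; circ r 28.8
px 343,162 ctr 604.6 159.2 size 14.0 x 4.3 ang 1.555 rad; circ r 7.3
```

The small lid measures (659.1,131.7). Its 31 mm navy disc gives about 42 mm with the border, and the oblong outline is 67×106, both consistent with the given sizes. The yaw is already right, so I'll descend.

Call:
{"api": "carry_out", "payload": {"plan": [{"tx":13,"ty":-2.5,"tz":-20,"rx":0,"ry":0,"rz":0},{"tx":0,"ty":0,"tz":-40,"rx":0,"ry":0,"rz":0},{"tx":0,"ty":0,"tz":-40,"rx":0,"ry":0,"rz":0},{"tx":0,"ty":0,"tz":-35,"rx":0,"ry":0,"rz":0},{"tx":0,"ty":0,"tz":-25,"rx":0,"ry":0,"rz":0},{"tx":0,"ty":0,"tz":-15,"rx":0,"ry":0,"rz":0},{"tx":0,"ty":0,"tz":-5,"rx":0,"ry":0,"rz":0},{"tx":0,"ty":0,"tz":0,"rx":0,"ry":0,"rz":0},{"tx":0,"ty":0,"tz":0,"rx":0,"ry":0,"rz":0}]}}

```text
time: 2.6
tool_pos: [660.4, 131.9, 48.5]
tcp_rot: [3.141, 0.003, 3.128]
contact_force: [0.5, 0.4, -0.8]
grip_width: 91.8
finger_force: 0.0
```

Call:
{"api": "carry_out", "payload": {"plan": [{"tx":0,"ty":0,"tz":0,"rx":0,"ry":0,"rz":0},{"tx":0,"ty":0,"tz":0,"rx":0,"ry":0,"rz":0},{"tx":0,"ty":0,"tz":0,"rx":0,"ry":0,"rz":0},{"tx":0,"ty":0,"tz":0,"rx":0,"ry":0,"rz":0},{"tx":0,"ty":0,"tz":0,"rx":0,"ry":0,"rz":0},{"tx":0,"ty":0,"tz":0,"rx":0,"ry":0,"rz":0},{"tx":0,"ty":0,"tz":0,"rx":0,"ry":0,"rz":0}], "gripper": 1}}

```text
time: 3.3
tool_pos: [659.6, 131.5, 46.7]
tcp_rot: [3.142, -0.0, 3.128]
contact_force: [-0.2, -0.4, -0.1]
grip_width: 41.1
finger_force: 30.1
```

Gripped at 41.1 mm. The lid's lower edge is 4.7 mm below the TCP. I'll lift, and locate the small pot in the first images.

Call:
{"api": "carry_out", "payload": {"plan": [{"tx":0,"ty":0,"tz":5,"rx":0,"ry":0,"rz":0},{"tx":0,"ty":0,"tz":15,"rx":0,"ry":0,"rz":0},{"tx":0,"ty":0,"tz":35,"rx":0,"ry":0,"rz":0},{"tx":0,"ty":0,"tz":40,"rx":0,"ry":0,"rz":0},{"tx":0,"ty":0,"tz":40,"rx":0,"ry":0,"rz":0},{"tx":0,"ty":0,"tz":40,"rx":0,"ry":0,"rz":0}]}}

```text
time: 3.9
tool_pos: [659.4, 131.5, 225.0]
tcp_rot: [3.141, 0.002, 3.128]
contact_force: [1.5, -1.3, -0.2]
grip_width: 40.9
finger_force: 30.0
```

Run:
```python
from h import *
t=cv2.imread("pics/top0.png");s=cv2.imread("pics/side0.png")
a=cv2.resize(t[290:335,460:515],None,fx=7,fy=7);b=cv2.resize(s[115:160,355:410],None,fx=7,fy=7)
cv2.imwrite("pics/c2.png",np.hstack([a,b]))
m=bot.camera_model("top")
print(ray(m,[[493,313]],50),ray(bot.camera_model("side"),[[380,131]],50))
```

```text
[[ 424.823 -278.724   50.   ]] [[ 423.235 -273.903   50.   ]]
```

View pics/c2.png

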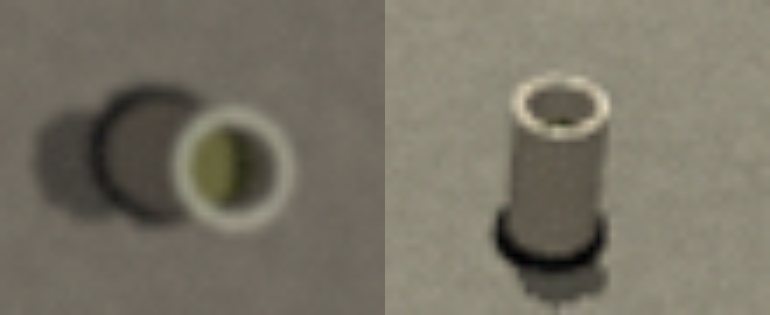

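The rim centre is near (493,314) in the top view and (380,130) in the side view, giving about (424,-276). I'll carry the lid over with +15 mm in x so the pot stays visible.

Call:
{"api": "carry_out", "payload": {"plan": [{"tx":-12,"ty":-20,"tz":0,"rx":0,"ry":0,"rz":0},{"tx":-22,"ty":-41,"tz":0,"rx":0,"ry":0,"rz":0},{"tx":-22,"ty":-41,"tz":0,"rx":0,"ry":0,"rz":0},{"tx":-22,"ty":-41,"tz":0,"rx":0,"ry":0,"rz":0},{"tx":-22,"ty":-41,"tz":0,"rx":0,"ry":0,"rz":0},{"tx":-22,"ty":-41,"tz":0,"rx":0,"ry":0,"rz":0},{"tx":-22,"ty":-41,"tz":0,"rx":0,"ry":0,"rz":0},{"tx":-22,"ty":-41,"tz":0,"rx":0,"ry":0,"rz":0},{"tx":-22,"ty":-41,"tz":-20,"rx":0,"ry":0,"rz":0},{"tx":-22,"ty":-41,"tz":-20,"rx":0,"ry":0,"rz":0},{"tx":-10,"ty":-20,"tz":-10,"rx":0,"ry":0,"rz":0},{"tx":0,"ty":0,"tz":0,"rx":0,"ry":0,"rz":0}]}}

```text
time: 5.1
tool_pos: [438.3, -278.6, 172.0]
tcp_rot: [3.141, -0.001, 3.124]
contact_force: [-0.0, 0.6, -0.7]
grip_width: 41.0
finger_force: 30.0
```

```bash
cat >> h.py <<'E'
def snap(name):
    m=bot.camera_model("wrist");im=np.ascontiguousarray(bot.capture("wrist")[:,:,::-1]);cv2.imwrite(f"pics/{name}.png",im)
    np.savez(f"{name}.npz",**m);o=bot.get_obs();print("tcp",o["tool_pos"],o["tcp_rot"],o["time"],"F",o["contact_force"],"grip",o["grip_width"])
    return m,im
E
python3 - <<'E'
from h import *
m,im=snap("w3")
w,b=masks(im[:300]);contour_world(m,w,50,40)
E
```

```text
tcp [ 439.504 -277.403  172.839] [3.141 0.    3.125] 5.15 F [ 0.689 -0.328  0.036] grip 40.941690319109036
px 402,291 ctr 480.8 -215.7 size 10.7 x 5.5 ang 0.224 rad; circ r 5.3
px 50,286 ctr 472.2 -469.3 size 7.5 x 9.3 ang 0.075 rad; circ r 5.3
px 240,280 ctr 471.1 -331.3 size 6.4 x 18.6 ang 1.501 rad; circ r 9.5
px 607,272 ctr 469.3 -69.9 size 13.8 x 6.4 ang 1.079 rad; circ r 6.9
px 454,270 ctr 465.8 -178.2 size 8.9 x 13.5 ang 0.116 rad; circ r 6.8
px 367,272 ctr 465.9 -241.0 size 17.7 x 7.6 ang 0.581 rad; circ r 8.8
px 339,261 ctr 457.9 -260.7 size 8.1 x 5.2 ang 0.106 rad; circ r 4.7
px 380,261 ctr 456.7 -233.3 size 22.7 x 12.9 ang 1.102 rad; circ r 11.6
px 43,268 ctr 458.4 -471.1 size 16.6 x 19.3 ang 0.641 rad; circ r 12.0
px 592,261 ctr 460.0 -81.4 size 11.0 x 19.9 ang 0.534 rad; circ r 10.2
px 409,258 ctr 456.2 -210.1 size 10.2 x 12.2 ang 1.190 rad; circ r 6.9
px 526,277 ctr 469.4 -124.2 size 104.3 x 38.7 ang 1.553 rad; circ r 53.7
px 20,251 ctr 445.8 -483.8 size 6.8 x 7.1 ang 0.299 rad; circ r 4.6
px 279,241 ctr 442.8 -302.6 size 8.2 x 8.0 ang 0.633 rad; circ r 4.9
px 282,204 c
[... 2425 characters left out ...]
r 50.3
px 211,40 ctr 313.0 -338.8 size 7.0 x 13.0 ang 0.188 rad; circ r 6.5
px 164,178 ctr 403.3 -395.9 size 171.5 x 177.8 ang 0.275 rad; circ r 103.1
px 293,57 ctr 323.5 -289.3 size 13.0 x 29.3 ang 0.680 rad; circ r 15.5
px 249,35 ctr 310.9 -315.4 size 5.6 x 6.3 ang 0.204 rad; circ r 3.7
px 173,33 ctr 309.8 -361.8 size 6.7 x 8.6 ang 0.807 rad; circ r 4.5
px 187,26 ctr 305.7 -352.0 size 4.9 x 6.1 ang 0.115 rad; circ r 3.5
px 270,41 ctr 314.7 -304.0 size 12.0 x 27.4 ang 1.493 rad; circ r 13.7
px 237,33 ctr 308.7 -323.8 size 9.4 x 18.2 ang 1.205 rad; circ r 9.1
px 304,21 ctr 303.9 -282.2 size 6.0 x 6.9 ang 0.819 rad; circ r 3.7
px 230,5 ctr 295.8 -326.2 size 8.6 x 6.3 ang 0.151 rad; circ r 4.7
```

View pics/w3.png

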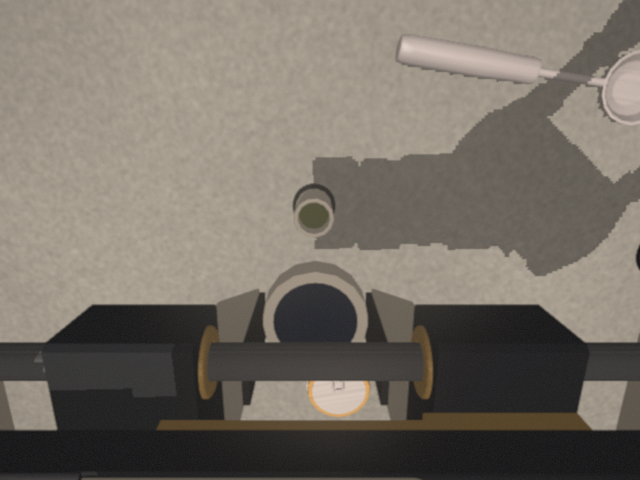

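The small pot's rim is centred at about (314,216), in the arm's shadow. The held lid's top is about (315,313). The tin is visible below at (338,390).

Run:
```python
from h import *
m=dict(np.load("w3.npz"));im=cv2.imread("pics/w3.png")
g=cv2.cvtColor(im,cv2.COLOR_BGR2GRAY).astype(int)
print(g[216,288:342]);print(g[190:245,314])
hsv=cv2.cvtColor(im,cv2.COLOR_BGR2HSV);r=hsv[190:245,285:345]
ol=((r[:,:,1]>75)).astype(np.uint8)
n,_,st,c=cv2.connectedComponentsWithStats(ol);k=1+np.argmax(st[1:,4]);print(st[k],c[k]+[285,190])
print("rim px->",ray(m,[[314,216.5],[295,216.5],[333,216.5]],50)[:,:2],"lid edges",ray(m,[[264,317],[367,317]],182)[:,:2])
```

```text
[154 156 158 160 159 152 145 149 149 140 114  90  82  81  82  80  80  78
  79  81  81  78  82  81  80  81  80  78  80  79  81  80  79  79  78  79
  77  78  78  81  95 122 142 150 145 126 108 102 104 103 101 103 100  99]
[107 107 110 109 108 110 109 111 122 145 152 145 122  94  82  79  82  80
  81  80  80  81  81  79  81  82  80  83  81  81  80  81  81  81  79  79
  80  80  91 102 108 107 109 118 144 152 147 143 150 151 139 131 128 128
 131]
[30 25 12 11 45] [321.067 219.533]
rim px-> [[ 424.659 -278.334]
 [ 424.423 -291.366]
 [ 424.894 -265.299]] lid edges [[ 435.396 -297.882]
 [ 436.133 -257.698]]
```

Call:
{"api": "carry_out", "payload": {"plan": [{"tx":-14,"ty":-1,"tz":-20,"rx":0,"ry":0,"rz":0},{"tx":0,"ty":0,"tz":-40,"rx":0,"ry":0,"rz":0},{"tx":0,"ty":0,"tz":-35,"rx":0,"ry":0,"rz":0},{"tx":0,"ty":0,"tz":-15,"rx":0,"ry":0,"rz":0},{"tx":0,"ty":0,"tz":0,"rx":0,"ry":0,"rz":0},{"tx":0,"ty":0,"tz":-5,"rx":0,"ry":0,"rz":0},{"tx":0,"ty":0,"tz":-5,"rx":0,"ry":0,"rz":0},{"tx":0,"ty":0,"tz":0,"rx":0,"ry":0,"rz":0},{"tx":0,"ty":0,"tz":0,"rx":0,"ry":0,"rz":0}]}}

```text
time: 6.05
tool_pos: [426.5, -277.6, 52.9]
tcp_rot: [-3.141, 0.001, 3.128]
contact_force: [-0.4, 0.6, -0.5]
grip_width: 41.2
finger_force: 30.0
```

Call:
{"api": "carry_out", "payload": {"plan": [{"tx":0,"ty":0,"tz":-3,"rx":0,"ry":0,"rz":0},{"tx":0,"ty":0,"tz":-3,"rx":0,"ry":0,"rz":0},{"tx":0,"ty":0,"tz":-2,"rx":0,"ry":0,"rz":0},{"tx":0,"ty":0,"tz":0,"rx":0,"ry":0,"rz":0},{"tx":0,"ty":0,"tz":0,"rx":0,"ry":0,"rz":0}]}}

```text
time: 6.55
tool_pos: [426.1, -277.5, 44.6]
tcp_rot: [3.142, 0.0, 3.128]
contact_force: [-1.1, 0.8, 5.0]
grip_width: 41.3
finger_force: 30.0
```

Contact at 5 N with the lid at the expected depth. I'll release, rise, close and push.

Call:
{"api": "carry_out", "payload": {"plan": [{"tx":0,"ty":0,"tz":0.5,"rx":0,"ry":0,"rz":0},{"tx":0,"ty":0,"tz":0,"rx":0,"ry":0,"rz":0},{"tx":0,"ty":0,"tz":0,"rx":0,"ry":0,"rz":0},{"tx":0,"ty":0,"tz":0,"rx":0,"ry":0,"rz":0},{"tx":0,"ty":0,"tz":0,"rx":0,"ry":0,"rz":0},{"tx":0,"ty":0,"tz":10,"rx":0,"ry":0,"rz":0},{"tx":0,"ty":0,"tz":25,"rx":0,"ry":0,"rz":0},{"tx":0,"ty":0,"tz":0,"rx":0,"ry":0,"rz":0}], "gripper": 0}}

```text
time: 7.35
tool_pos: [427.7, -278.7, 82.8]
tcp_rot: [-3.138, 0.004, 3.128]
contact_force: [0.1, -0.3, -1.2]
grip_width: 91.3
finger_force: 0.0
```

Call:
{"api": "carry_out", "payload": {"plan": [{"tx":0,"ty":0,"tz":0,"rx":0,"ry":0,"rz":0},{"tx":0,"ty":0,"tz":0,"rx":0,"ry":0,"rz":0},{"tx":0,"ty":0,"tz":0,"rx":0,"ry":0,"rz":0},{"tx":0,"ty":0,"tz":0,"rx":0,"ry":0,"rz":0},{"tx":0,"ty":0,"tz":0,"rx":0,"ry":0,"rz":0},{"tx":0,"ty":0,"tz":0,"rx":0,"ry":0,"rz":0},{"tx":0,"ty":0,"tz":0,"rx":0,"ry":0,"rz":0},{"tx":0,"ty":0,"tz":0,"rx":0,"ry":0,"rz":0},{"tx":0,"ty":0,"tz":-15,"rx":0,"ry":0,"rz":0},{"tx":0,"ty":0,"tz":-5,"rx":0,"ry":0,"rz":0},{"tx":0,"ty":0,"tz":0,"rx":0,"ry":0,"rz":0}], "gripper": 1}}

```text
time: 8.45
tool_pos: [425.6, -277.0, 59.1]
tcp_rot: [3.14, -0.001, 3.128]
contact_force: [-0.1, 0.1, 0.5]
grip_width: 8.5
finger_force: 0.0
```

Call:
{"api": "carry_out", "payload": {"plan": [{"tx":0,"ty":0,"tz":0,"rx":0,"ry":0,"rz":0},{"tx":0,"ty":0,"tz":0,"rx":0,"ry":0,"rz":0},{"tx":0,"ty":0,"tz":-3,"rx":0,"ry":0,"rz":0},{"tx":0,"ty":0,"tz":-2,"rx":0,"ry":0,"rz":0},{"tx":0,"ty":0,"tz":-1,"rx":0,"ry":0,"rz":0},{"tx":0,"ty":0,"tz":0,"rx":0,"ry":0,"rz":0},{"tx":0,"ty":0,"tz":0,"rx":0,"ry":0,"rz":0}]}}

```text
time: 9.15
tool_pos: [426.1, -277.4, 54.3]
tcp_rot: [-3.141, 0.0, 3.128]
contact_force: [-1.4, 1.3, 5.3]
grip_width: 0.4
finger_force: 2.8
```

Call:
{"api": "carry_out", "payload": {"plan": [{"tx":0,"ty":0,"tz":-1,"rx":0,"ry":0,"rz":0},{"tx":0,"ty":0,"tz":-1,"rx":0,"ry":0,"rz":0},{"tx":0,"ty":0,"tz":0,"rx":0,"ry":0,"rz":0}]}}

```text
time: 9.45
tool_pos: [426.2, -277.5, 54.1]
tcp_rot: [-3.141, 0.001, 3.128]
contact_force: [-5.8, 4.7, 23.2]
grip_width: 0.7
finger_force: 11.7
```

23 N is firm enough. I'll hold it for over a second, then lift.

Call:
{"api": "carry_out", "payload": {"plan": [{"tx":0,"ty":0,"tz":0,"rx":0,"ry":0,"rz":0},{"tx":0,"ty":0,"tz":0,"rx":0,"ry":0,"rz":0},{"tx":0,"ty":0,"tz":0,"rx":0,"ry":0,"rz":0},{"tx":0,"ty":0,"tz":0,"rx":0,"ry":0,"rz":0},{"tx":0,"ty":0,"tz":0,"rx":0,"ry":0,"rz":0},{"tx":0,"ty":0,"tz":0,"rx":0,"ry":0,"rz":0},{"tx":0,"ty":0,"tz":0,"rx":0,"ry":0,"rz":0},{"tx":0,"ty":0,"tz":0,"rx":0,"ry":0,"rz":0},{"tx":0,"ty":0,"tz":0,"rx":0,"ry":0,"rz":0},{"tx":0,"ty":0,"tz":0,"rx":0,"ry":0,"rz":0},{"tx":0,"ty":0,"tz":0,"rx":0,"ry":0,"rz":0},{"tx":0,"ty":0,"tz":0,"rx":0,"ry":0,"rz":0}]}}

```text
time: 10.65
tool_pos: [426.2, -277.5, 54.0]
tcp_rot: [-3.141, 0.001, 3.128]
contact_force: [-4.7, 5.2, 23.9]
grip_width: 0.8
finger_force: 11.6
```

Call:
{"api": "carry_out", "payload": {"plan": [{"tx":0,"ty":0,"tz":2,"rx":0,"ry":0,"rz":0},{"tx":0,"ty":0,"tz":8,"rx":0,"ry":0,"rz":0},{"tx":0,"ty":0,"tz":40,"rx":0,"ry":0,"rz":0},{"tx":0,"ty":0,"tz":40,"rx":0,"ry":0,"rz":0},{"tx":0,"ty":0,"tz":40,"rx":0,"ry":0,"rz":0},{"tx":0,"ty":0,"tz":40,"rx":0,"ry":0,"rz":0},{"tx":0,"ty":0,"tz":0,"rx":0,"ry":0,"rz":0}]}}

```text
time: 11.35
tool_pos: [428.2, -279.2, 227.5]
tcp_rot: [-3.135, 0.008, 3.128]
contact_force: [0.8, -1.0, 0.6]
grip_width: 0.8
finger_force: 0.0
```

Run:
```python
from h import *
m,im=snap("w4")
cv2.imwrite("pics/w4c.png",im[:320,100:540])
b=(cv2.cvtColor(im,cv2.COLOR_BGR2GRAY)<85).astype(np.uint8)*255;b=b[:280];contour_world(m,b,54,100)
```

```text
tcp [ 427.162 -278.324  224.514] [-3.138  0.005  3.128] 11.4 F [ 0.109 -0.389  0.165] grip 0.3814486900207327
px 611,240 ctr 452.4 -34.5 size 27.6 x 39.7 ang 1.225 rad; circ r 20.3
px 319,214 ctr 425.7 -276.0 size 30.8 x 30.7 ang 0.772 rad; circ r 15.9
```

View pics/w4c.png

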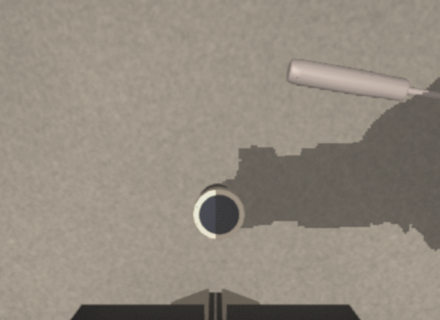

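The small lid sits level on its pot, navy disc centred at (425.7,-276.0) in world. I'll go back to the stack with the gripper opening.

Call:
{"api": "carry_out", "payload": {"plan": [{"tx":10,"ty":20,"tz":0,"rx":0,"ry":0,"rz":0},{"tx":22,"ty":42,"tz":0,"rx":0,"ry":0,"rz":0},{"tx":22,"ty":42,"tz":0,"rx":0,"ry":0,"rz":0},{"tx":22,"ty":42,"tz":0,"rx":0,"ry":0,"rz":0},{"tx":22,"ty":42,"tz":0,"rx":0,"ry":0,"rz":0},{"tx":22,"ty":42,"tz":0,"rx":0,"ry":0,"rz":0},{"tx":22,"ty":42,"tz":0,"rx":0,"ry":0,"rz":0},{"tx":22,"ty":42,"tz":0,"rx":0,"ry":0,"rz":0},{"tx":22,"ty":42,"tz":0,"rx":0,"ry":0,"rz":0},{"tx":22,"ty":42,"tz":0,"rx":0,"ry":0,"rz":0},{"tx":12,"ty":12,"tz":0,"rx":0,"ry":0,"rz":0},{"tx":0,"ty":0,"tz":0,"rx":0,"ry":0,"rz":0}], "gripper": 0}}

```text
time: 12.6
tool_pos: [646.1, 134.9, 218.9]
tcp_rot: [3.142, -0.003, 3.131]
contact_force: [-1.1, -0.2, -0.2]
grip_width: 89.7
finger_force: 0.0
```

Run:
```python
from h import *
m,im=snap("w5")
b=(im.max(2)<110).astype(np.uint8)*255;b=b[:290];b[:,:265]=0;b[:,365:]=0;b[:150]=0
contour_world(m,b,42,60)
```

```text
tcp [645.53  133.203 219.286] [-3.141 -0.004  3.13 ] 12.65 F [ 0.    -0.257  0.203] grip 91.10294899911553
px 311,270 ctr 690.6 131.8 size 51.2 x 14.4 ang 1.560 rad; circ r 26.2
px 310,232 ctr 658.1 132.0 size 43.1 x 43.7 ang 0.081 rad; circ r 22.1
px 312,203 ctr 638.3 132.2 size 49.8 x 20.7 ang 1.560 rad; circ r 26.5
px 311,182 ctr 616.3 133.5 size 51.6 x 13.6 ang 1.560 rad; circ r 26.6
px 353,199 ctr 637.8 163.1 size 88.3 x 25.3 ang 0.022 rad; circ r 44.8
```

Round lid at (658.1,132.0). Its 43 mm disc plus border fits 54 mm.

Call:
{"api": "carry_out", "payload": {"plan": [{"tx":12.5,"ty":-1.5,"tz":-20,"rx":0,"ry":0,"rz":0},{"tx":0,"ty":0,"tz":-40,"rx":0,"ry":0,"rz":0},{"tx":0,"ty":0,"tz":-40,"rx":0,"ry":0,"rz":0},{"tx":0,"ty":0,"tz":-40,"rx":0,"ry":0,"rz":0},{"tx":0,"ty":0,"tz":-25,"rx":0,"ry":0,"rz":0},{"tx":0,"ty":0,"tz":-15,"rx":0,"ry":0,"rz":0},{"tx":0,"ty":0,"tz":-7,"rx":0,"ry":0,"rz":0},{"tx":0,"ty":0,"tz":0,"rx":0,"ry":0,"rz":0},{"tx":0,"ty":0,"tz":0,"rx":0,"ry":0,"rz":0},{"tx":0,"ty":0,"tz":0,"rx":0,"ry":0,"rz":0}]}}

```text
time: 13.65
tool_pos: [659.6, 131.1, 36.5]
tcp_rot: [3.141, 0.003, 3.128]
contact_force: [0.4, 0.5, 0.1]
grip_width: 91.9
finger_force: 0.0
```

Call:
{"api": "carry_out", "payload": {"plan": [{"tx":0,"ty":0,"tz":0,"rx":0,"ry":0,"rz":0},{"tx":0,"ty":0,"tz":0,"rx":0,"ry":0,"rz":0},{"tx":0,"ty":0,"tz":0,"rx":0,"ry":0,"rz":0},{"tx":0,"ty":0,"tz":0,"rx":0,"ry":0,"rz":0},{"tx":0,"ty":0,"tz":0,"rx":0,"ry":0,"rz":0},{"tx":0,"ty":0,"tz":0,"rx":0,"ry":0,"rz":0},{"tx":0,"ty":0,"tz":0,"rx":0,"ry":0,"rz":0}], "gripper": 1}}

```text
time: 14.35
tool_pos: [658.6, 131.1, 34.7]
tcp_rot: [3.141, -0.0, 3.128]
contact_force: [0.0, -0.6, 1.3]
grip_width: 53.2
finger_force: 30.0
```

Call:
{"api": "carry_out", "payload": {"plan": [{"tx":0,"ty":0,"tz":5,"rx":0,"ry":0,"rz":0},{"tx":0,"ty":0,"tz":15,"rx":0,"ry":0,"rz":0},{"tx":0,"ty":0,"tz":35,"rx":0,"ry":0,"rz":0},{"tx":0,"ty":0,"tz":40,"rx":0,"ry":0,"rz":0},{"tx":-15,"ty":-10,"tz":40,"rx":0,"ry":0,"rz":0},{"tx":-35,"ty":-24,"tz":10,"rx":0,"ry":0,"rz":0},{"tx":-35,"ty":-24,"tz":0,"rx":0,"ry":0,"rz":0},{"tx":-35,"ty":-24,"tz":0,"rx":0,"ry":0,"rz":0},{"tx":-35,"ty":-24,"tz":0,"rx":0,"ry":0,"rz":0},{"tx":-18,"ty":-14,"tz":0,"rx":0,"ry":0,"rz":0},{"tx":0,"ty":0,"tz":0,"rx":0,"ry":0,"rz":0},{"tx":0,"ty":0,"tz":0,"rx":0,"ry":0,"rz":0}]}}

```text
time: 15.55
tool_pos: [486.4, 10.9, 181.2]
tcp_rot: [-3.142, 0.003, 3.127]
contact_force: [0.1, 0.3, 0.2]
grip_width: 52.7
finger_force: 30.0
```

Run:
```python
from h import *
m,im=snap("w6");cv2.imwrite("pics/w6c.png",im[60:360,120:520])
```

```text
tcp [486.679  11.206 180.806] [3.142 0.002 3.128] 15.6 F [0.042 0.609 0.562] grip 52.76485376324829
```

View pics/w6c.png

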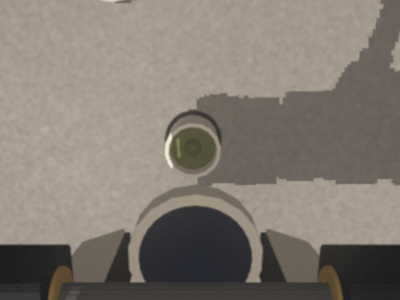

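The round pot's rim is centred at about (313,210) and the held lid is at (315,313). I'll refine it from the dark olive disc inside the rim.

Run:
```python
from h import *
m=dict(np.load("w6.npz"));im=cv2.imread("pics/w6.png")
g=cv2.cvtColor(im,cv2.COLOR_BGR2GRAY).astype(int)
print(g[210,278:348]);print(g[165:248,313])
print(ray(m,[[313,210],[285,210],[341,210]],50)[:,:2],"lid edges",ray(m,[[250,313],[382,313]],188)[:,:2])
```

```text
[159 161 164 163 161 156 171 218 233 230 200 141  97  85  80  81  80  80
  85 109 118 106  86  80  79  80  77  71  71  72  71  75  74  75  77  77
  76  74  73  73  70  70  70  75  79  79  78  78  77  79  77  78  80  77
  78  79  81  95 113 133 147 146 129 110 103 103  98 102 100 100]
[154 157 157 152 124  90  69  61  61  68  88 107 108 109 111 109 107 111
 129 147 152 144 113  87  84  81  82  82  80  81  81  81  81  76  69  68
  70  71  72  72  76  79  80  79  79  77  74  73  72  71  70  75  80  81
  79  80  78  80  79  81  80  79  76  81  94 105 109 108 112 131 146 150
 149 148 150 149 148 149 145 136 116 110 107]
[[470.507  10.444]
 [470.215  -9.296]
 [470.799  30.185]] lid edges [[483.15  -14.255]
 [483.936  38.167]]
```

Call:
{"api": "carry_out", "payload": {"plan": [{"tx":-15.5,"ty":-2,"tz":-20,"rx":0,"ry":0,"rz":0},{"tx":0,"ty":0,"tz":-40,"rx":0,"ry":0,"rz":0},{"tx":0,"ty":0,"tz":-35,"rx":0,"ry":0,"rz":0},{"tx":0,"ty":0,"tz":-15,"rx":0,"ry":0,"rz":0},{"tx":0,"ty":0,"tz":-10,"rx":0,"ry":0,"rz":0},{"tx":0,"ty":0,"tz":-4,"rx":0,"ry":0,"rz":0},{"tx":0,"ty":0,"tz":-3,"rx":0,"ry":0,"rz":0},{"tx":0,"ty":0,"tz":0,"rx":0,"ry":0,"rz":0},{"tx":0,"ty":0,"tz":0,"rx":0,"ry":0,"rz":0}]}}

```text
time: 16.5
tool_pos: [470.7, 9.0, 53.4]
tcp_rot: [-3.141, 0.001, 3.128]
contact_force: [0.5, 0.5, 0.5]
grip_width: 53.2
finger_force: 30.0
```

Call:
{"api": "carry_out", "payload": {"plan": [{"tx":0,"ty":0,"tz":-3,"rx":0,"ry":0,"rz":0},{"tx":0,"ty":0,"tz":-3,"rx":0,"ry":0,"rz":0},{"tx":0,"ty":0,"tz":-1,"rx":0,"ry":0,"rz":0},{"tx":0,"ty":0,"tz":0,"rx":0,"ry":0,"rz":0},{"tx":0,"ty":0,"tz":0,"rx":0,"ry":0,"rz":0}]}}

```text
time: 17.0
tool_pos: [470.4, 9.0, 46.6]
tcp_rot: [-3.142, 0.001, 3.128]
contact_force: [-1.7, 0.3, 9.1]
grip_width: 52.9
finger_force: 30.0
```

Home at the expected height. I'll release, rise, close and push.

Call:
{"api": "carry_out", "payload": {"plan": [{"tx":0,"ty":0,"tz":1,"rx":0,"ry":0,"rz":0},{"tx":0,"ty":0,"tz":0,"rx":0,"ry":0,"rz":0},{"tx":0,"ty":0,"tz":0,"rx":0,"ry":0,"rz":0},{"tx":0,"ty":0,"tz":0,"rx":0,"ry":0,"rz":0},{"tx":0,"ty":0,"tz":0,"rx":0,"ry":0,"rz":0},{"tx":0,"ty":0,"tz":10,"rx":0,"ry":0,"rz":0},{"tx":0,"ty":0,"tz":20,"rx":0,"ry":0,"rz":0},{"tx":0,"ty":0,"tz":0,"rx":0,"ry":0,"rz":0}], "gripper": 0}}

```text
time: 17.8
tool_pos: [471.7, 8.9, 79.1]
tcp_rot: [-3.141, 0.004, 3.128]
contact_force: [0.0, 0.3, -0.4]
grip_width: 91.4
finger_force: 0.0
```

Call:
{"api": "carry_out", "payload": {"plan": [{"tx":0,"ty":0,"tz":0,"rx":0,"ry":0,"rz":0},{"tx":0,"ty":0,"tz":0,"rx":0,"ry":0,"rz":0},{"tx":0,"ty":0,"tz":0,"rx":0,"ry":0,"rz":0},{"tx":0,"ty":0,"tz":0,"rx":0,"ry":0,"rz":0},{"tx":0,"ty":0,"tz":0,"rx":0,"ry":0,"rz":0},{"tx":0,"ty":0,"tz":0,"rx":0,"ry":0,"rz":0},{"tx":0,"ty":0,"tz":0,"rx":0,"ry":0,"rz":0},{"tx":0,"ty":0,"tz":0,"rx":0,"ry":0,"rz":0},{"tx":0,"ty":0,"tz":0,"rx":0,"ry":0,"rz":0},{"tx":0,"ty":0,"tz":0,"rx":0,"ry":0,"rz":0},{"tx":0,"ty":0,"tz":-13,"rx":0,"ry":0,"rz":0},{"tx":0,"ty":0,"tz":-3,"rx":0,"ry":0,"rz":0}], "gripper": 1}}

```text
time: 19.0
tool_pos: [469.5, 9.1, 60.0]
tcp_rot: [3.141, -0.001, 3.128]
contact_force: [-0.2, -0.2, -0.3]
grip_width: 1.9
finger_force: 0.0
```

Call:
{"api": "carry_out", "payload": {"plan": [{"tx":0,"ty":0,"tz":0,"rx":0,"ry":0,"rz":0},{"tx":0,"ty":0,"tz":0,"rx":0,"ry":0,"rz":0},{"tx":0,"ty":0,"tz":-3,"rx":0,"ry":0,"rz":0},{"tx":0,"ty":0,"tz":-2,"rx":0,"ry":0,"rz":0},{"tx":0,"ty":0,"tz":0,"rx":0,"ry":0,"rz":0}]}}

```text
time: 19.5
tool_pos: [470.0, 9.1, 55.6]
tcp_rot: [3.141, -0.0, 3.128]
contact_force: [-0.3, -0.2, 0.4]
grip_width: 0.3
finger_force: 0.0
```

Call:
{"api": "carry_out", "payload": {"plan": [{"tx":0,"ty":0,"tz":-1.5,"rx":0,"ry":0,"rz":0},{"tx":0,"ty":0,"tz":-1,"rx":0,"ry":0,"rz":0},{"tx":0,"ty":0,"tz":-1,"rx":0,"ry":0,"rz":0},{"tx":0,"ty":0,"tz":0,"rx":0,"ry":0,"rz":0},{"tx":0,"ty":0,"tz":0,"rx":0,"ry":0,"rz":0}]}}

```text
time: 20.0
tool_pos: [470.3, 9.1, 54.1]
tcp_rot: [-3.141, 0.001, 3.128]
contact_force: [-6.6, 0.6, 20.8]
grip_width: 0.2
finger_force: 10.5
```

Call:
{"api": "carry_out", "payload": {"plan": [{"tx":0,"ty":0,"tz":0,"rx":0,"ry":0,"rz":0},{"tx":0,"ty":0,"tz":0,"rx":0,"ry":0,"rz":0},{"tx":0,"ty":0,"tz":0,"rx":0,"ry":0,"rz":0},{"tx":0,"ty":0,"tz":0,"rx":0,"ry":0,"rz":0},{"tx":0,"ty":0,"tz":0,"rx":0,"ry":0,"rz":0},{"tx":0,"ty":0,"tz":0,"rx":0,"ry":0,"rz":0},{"tx":0,"ty":0,"tz":0,"rx":0,"ry":0,"rz":0},{"tx":0,"ty":0,"tz":0,"rx":0,"ry":0,"rz":0},{"tx":0,"ty":0,"tz":0,"rx":0,"ry":0,"rz":0},{"tx":0,"ty":0,"tz":0,"rx":0,"ry":0,"rz":0},{"tx":0,"ty":0,"tz":0,"rx":0,"ry":0,"rz":0},{"tx":0,"ty":0,"tz":0,"rx":0,"ry":0,"rz":0}]}}

```text
time: 21.2
tool_pos: [470.3, 9.0, 54.1]
tcp_rot: [-3.141, 0.001, 3.128]
contact_force: [-4.4, 0.2, 20.6]
grip_width: 0.5
finger_force: 10.5
```

Call:
{"api": "carry_out", "payload": {"plan": [{"tx":0,"ty":0,"tz":2,"rx":0,"ry":0,"rz":0},{"tx":0,"ty":0,"tz":8,"rx":0,"ry":0,"rz":0},{"tx":0,"ty":0,"tz":40,"rx":0,"ry":0,"rz":0},{"tx":0,"ty":0,"tz":40,"rx":0,"ry":0,"rz":0},{"tx":0,"ty":0,"tz":40,"rx":0,"ry":0,"rz":0},{"tx":0,"ty":0,"tz":40,"rx":0,"ry":0,"rz":0},{"tx":0,"ty":0,"tz":0,"rx":0,"ry":0,"rz":0}]}}

```text
time: 21.9
tool_pos: [472.8, 8.7, 227.7]
tcp_rot: [-3.14, 0.011, 3.128]
contact_force: [0.2, -0.3, -0.3]
grip_width: -0.0
finger_force: 0.0
```

Run:
```python
from h import *
m,im=snap("w7")
b=(im.max(2)<100).astype(np.uint8)*255;b=b[:280];b[:,:240]=0;b[:,390:]=0;contour_world(m,b,54,100)
```

```text
tcp [471.457   8.922 224.891] [-3.141  0.006  3.128] 21.95 F [-1.067 -0.113 -1.246] grip 0.21863683676750142
px 316,212 ctr 469.6 10.3 size 43.3 x 43.5 ang 1.346 rad; circ r 22.1
```

Call:
{"api": "carry_out", "payload": {"plan": [{"tx":18,"ty":12,"tz":0,"rx":0,"ry":0,"rz":0},{"tx":36,"ty":25,"tz":0,"rx":0,"ry":0,"rz":0},{"tx":36,"ty":25,"tz":0,"rx":0,"ry":0,"rz":0},{"tx":36,"ty":25,"tz":0,"rx":0,"ry":0,"rz":0},{"tx":36,"ty":25,"tz":0,"rx":0,"ry":0,"rz":0},{"tx":14,"ty":12,"tz":0,"rx":0,"ry":0,"rz":0},{"tx":0,"ty":0,"tz":0,"rx":0,"ry":0,"rz":0},{"tx":0,"ty":0,"tz":0,"rx":0,"ry":0,"rz":0},{"tx":0,"ty":0,"tz":0,"rx":0,"ry":0,"rz":0}], "gripper": 0}}

```text
time: 22.85
tool_pos: [645.1, 132.2, 221.8]
tcp_rot: [-3.141, -0.002, 3.127]
contact_force: [0.1, 0.2, -0.3]
grip_width: 68.0
finger_force: 0.0
```

Run:
```python
from h import *
m,im=snap("w8")
b=(im.max(2)<110).astype(np.uint8)*255;b=b[:290];b[:,:265]=0;b[:,365:]=0;b[:150]=0
contour_world(m,b,28,60)
```

```text
tcp [645.288 132.168 222.236] [-3.141 -0.001  3.127] 22.9 F [-0.71  -0.424  0.408] grip 71.8898692189503
px 314,269 ctr 695.5 131.8 size 53.0 x 14.2 ang 1.556 rad; circ r 27.3
px 314,226 ctr 656.8 132.4 size 52.2 x 51.6 ang 0.017 rad; circ r 36.1
px 314,182 ctr 618.0 133.6 size 13.9 x 53.3 ang 0.009 rad; circ r 27.4
px 355,194 ctr 635.7 162.9 size 86.0 x 24.0 ang 0.018 rad; circ r 43.5
```

Round lid centred at (469.6,10.3) on its pot. Square lid at (656.8,132.4), aligned within 1.5°. The open jaw (still widening) will clear its 62 mm.

Call:
{"api": "carry_out", "payload": {"plan": [{"tx":11.5,"ty":0,"tz":-20,"rx":0,"ry":0,"rz":0.02},{"tx":0,"ty":0,"tz":-40,"rx":0,"ry":0,"rz":0},{"tx":0,"ty":0,"tz":-40,"rx":0,"ry":0,"rz":0},{"tx":0,"ty":0,"tz":-40,"rx":0,"ry":0,"rz":0},{"tx":0,"ty":0,"tz":-35,"rx":0,"ry":0,"rz":0},{"tx":0,"ty":0,"tz":-20,"rx":0,"ry":0,"rz":0},{"tx":0,"ty":0,"tz":-8,"rx":0,"ry":0,"rz":0},{"tx":0,"ty":0,"tz":-2,"rx":0,"ry":0,"rz":0},{"tx":0,"ty":0,"tz":0,"rx":0,"ry":0,"rz":0},{"tx":0,"ty":0,"tz":0,"rx":0,"ry":0,"rz":0}]}}

```text
time: 23.9
tool_pos: [658.6, 133.0, 19.1]
tcp_rot: [3.141, 0.003, -3.136]
contact_force: [-0.2, -0.8, -0.0]
grip_width: 91.7
finger_force: 0.0
```

Call:
{"api": "carry_out", "payload": {"plan": [{"tx":0,"ty":0,"tz":0,"rx":0,"ry":0,"rz":0},{"tx":0,"ty":0,"tz":0,"rx":0,"ry":0,"rz":0},{"tx":0,"ty":0,"tz":0,"rx":0,"ry":0,"rz":0},{"tx":0,"ty":0,"tz":0,"rx":0,"ry":0,"rz":0},{"tx":0,"ty":0,"tz":0,"rx":0,"ry":0,"rz":0},{"tx":0,"ty":0,"tz":0,"rx":0,"ry":0,"rz":0},{"tx":0,"ty":0,"tz":0,"rx":0,"ry":0,"rz":0}], "gripper": 1}}

```text
time: 24.6
tool_pos: [657.7, 133.1, 17.4]
tcp_rot: [3.141, 0.0, -3.135]
contact_force: [-0.5, -1.5, 2.1]
grip_width: 61.4
finger_force: 30.0
```

Run:
```python
from h import *
for z in (50,):
  for n,r in(("top",(365,150,425,210)),("side",(240,160,290,215))):
    im=cv2.imread(f"pics/{n}0.png");m=bot.camera_model(n);w=(im.min(2)>(125 if n=="top" else 150)).astype(np.uint8)*255
    M=np.zeros_like(w);M[r[1]:r[3],r[0]:r[2]]=w[r[1]:r[3],r[0]:r[2]];print(n);contour_world(m,M,z,100)
```

```text
top
px 395,177 ctr 647.5 -122.9 size 48.1 x 48.5 ang 1.436 rad; circ r 32.7
side
```

Square lid held at 61.4 mm, lower edge 3.4 mm below the TCP. The square pot is near (647,-123), turned about -0.135 rad.

Call:
{"api": "carry_out", "payload": {"plan": [{"tx":0,"ty":0,"tz":5,"rx":0,"ry":0,"rz":0},{"tx":0,"ty":0,"tz":15,"rx":0,"ry":0,"rz":0},{"tx":0,"ty":0,"tz":35,"rx":0,"ry":0,"rz":0},{"tx":0,"ty":0,"tz":40,"rx":0,"ry":0,"rz":0},{"tx":0,"ty":-16,"tz":40,"rx":0,"ry":0,"rz":-0.02},{"tx":0,"ty":-40,"tz":20,"rx":0,"ry":0,"rz":-0.02},{"tx":0,"ty":-40,"tz":10,"rx":0,"ry":0,"rz":-0.02},{"tx":0,"ty":-40,"tz":0,"rx":0,"ry":0,"rz":-0.02},{"tx":1,"ty":-40,"tz":0,"rx":0,"ry":0,"rz":-0.02},{"tx":1,"ty":-40,"tz":0,"rx":0,"ry":0,"rz":-0.02},{"tx":1,"ty":-40,"tz":0,"rx":0,"ry":0,"rz":-0.02},{"tx":0,"ty":0,"tz":0,"rx":0,"ry":0,"rz":0}]}}

```text
time: 25.8
tool_pos: [660.4, -128.6, 183.3]
tcp_rot: [-3.14, 0.002, 3.002]
contact_force: [0.2, 1.2, 0.1]
grip_width: 61.3
finger_force: 30.0
```

Run:
```python
from h import *
bot.capture("wrist")
m,im=snap("w9");cv2.imwrite("pics/w9c.png",im[60:380,100:540])
```

```text
tcp [ 660.533 -123.782  183.103] [3.141 0.001 3.006] 25.9 F [-0.376  0.447 -0.863] grip 61.81886277851845
```

View pics/w9c.png

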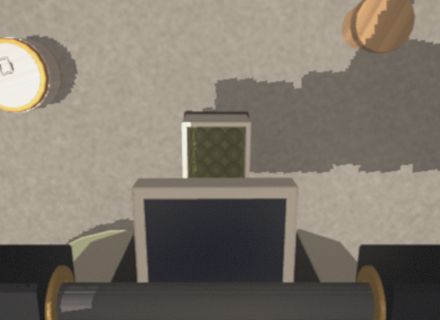

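The square pot is partly hidden. Its far rim edge is at row ~182, between columns ~283 and ~350, parallel to the held lid. I'll work out the centre from that edge and the sides.

Run:
```python
from h import *
m=dict(np.load("w9.npz"));im=cv2.imread("pics/w9.png");g=cv2.cvtColor(im,cv2.COLOR_BGR2GRAY).astype(int)
for v in(195,225):print(v,g[v,276:296],g[v,338:358])
for u in(295,340):print(u,g[165:195,u])
c=ray(m,[[283,182],[350,182]],50)[:,:2];e=c[1]-c[0];print(c,np.linalg.norm(e),np.arctan2(*e[::-1]))
n=np.array([e[1],-e[0]])/np.linalg.norm(e);print("ctr",c.mean(0)+24*n)
l=ray(m,[[235,243],[397,241]],193.7)[:,:2];e=l[1]-l[0];n=np.array([e[1],-e[0]])/np.linalg.norm(e);print("lid",l,np.linalg.norm(e),np.arctan2(*e[::-1]),l.mean(0)+31*n)
```

```text
195 [163 163 161 157 158 181 223 238 239 238 208 128  87  83  77  77  87  98
  88  79] [ 73  70  69  68  72  77  89 114 141 155 158 153 138 117 109 107 107 107
 105 104]
225 [162 161 160 156 156 167 207 231 237 237 219 161 106  80  78  76  79  85
  92  91] [ 65  65  67  74  76  80  99 127 149 154 152 140 115 106 104 105 104 105
 103 101]
295 [158 158 158 161 166 159 115  71  65  90 108 113 112 115 113 112 118 140
 155 159 158 146 118  90  85  85  81  75  78  78]
340 [109 110 109 107 107 101  83  63  62  90 107 109 111 112 111 110 117 138
 155 159 153 131  98  83  80  76  71  71  68  70]
[[ 622.242 -142.187]
 [ 628.652  -95.947]] 46.68287900456673 1.4330533954224538
ctr [ 649.219 -122.362]
lid [[ 623.909 -149.751]
 [ 631.347  -90.544]] 59.67233906120868 1.4458277224352767 [ 658.386 -124.012]
```

Call:
{"api": "carry_out", "payload": {"plan": [{"tx":-11,"ty":1,"tz":-20,"rx":0,"ry":0,"rz":0},{"tx":0,"ty":0,"tz":-40,"rx":0,"ry":0,"rz":0},{"tx":0,"ty":0,"tz":-35,"rx":0,"ry":0,"rz":0},{"tx":0,"ty":0,"tz":-20,"rx":0,"ry":0,"rz":0},{"tx":0,"ty":0,"tz":-8,"rx":0,"ry":0,"rz":0},{"tx":0,"ty":0,"tz":-4,"rx":0,"ry":0,"rz":0},{"tx":0,"ty":0,"tz":-3,"rx":0,"ry":0,"rz":0},{"tx":0,"ty":0,"tz":0,"rx":0,"ry":0,"rz":0},{"tx":0,"ty":0,"tz":0,"rx":0,"ry":0,"rz":0}]}}

```text
time: 26.8
tool_pos: [650.3, -122.0, 53.5]
tcp_rot: [-3.141, 0.002, 3.008]
contact_force: [-1.0, 0.1, -0.8]
grip_width: 62.0
finger_force: 30.0
```

Call:
{"api": "carry_out", "payload": {"plan": [{"tx":0,"ty":0,"tz":-2,"rx":0,"ry":0,"rz":0},{"tx":0,"ty":0,"tz":-2,"rx":0,"ry":0,"rz":0},{"tx":0,"ty":0,"tz":0,"rx":0,"ry":0,"rz":0}]}}

```text
time: 27.1
tool_pos: [649.4, -121.9, 48.0]
tcp_rot: [3.141, -0.0, 3.008]
contact_force: [-0.2, 1.0, 0.0]
grip_width: 61.6
finger_force: 30.0
```

Call:
{"api": "carry_out", "payload": {"plan": [{"tx":0,"ty":0,"tz":-2,"rx":0,"ry":0,"rz":0},{"tx":0,"ty":0,"tz":-2,"rx":0,"ry":0,"rz":0},{"tx":0,"ty":0,"tz":-1,"rx":0,"ry":0,"rz":0},{"tx":0,"ty":0,"tz":0,"rx":0,"ry":0,"rz":0},{"tx":0,"ty":0,"tz":0,"rx":0,"ry":0,"rz":0}]}}

```text
time: 27.6
tool_pos: [649.6, -121.9, 43.4]
tcp_rot: [3.142, -0.0, 3.008]
contact_force: [-0.7, 0.4, 1.1]
grip_width: 61.7
finger_force: 30.0
```

Call:
{"api": "carry_out", "payload": {"plan": [{"tx":0,"ty":0,"tz":-1,"rx":0,"ry":0,"rz":0},{"tx":0,"ty":0,"tz":0,"rx":0,"ry":0,"rz":0}]}}

```text
time: 27.8
tool_pos: [649.6, -121.9, 43.3]
tcp_rot: [-3.142, 0.0, 3.008]
contact_force: [-2.7, -0.1, 7.9]
grip_width: 61.7
finger_force: 30.0
```

Call:
{"api": "carry_out", "payload": {"plan": [{"tx":0,"ty":0,"tz":1,"rx":0,"ry":0,"rz":0},{"tx":0,"ty":0,"tz":0,"rx":0,"ry":0,"rz":0},{"tx":0,"ty":0,"tz":0,"rx":0,"ry":0,"rz":0},{"tx":0,"ty":0,"tz":0,"rx":0,"ry":0,"rz":0},{"tx":0,"ty":0,"tz":0,"rx":0,"ry":0,"rz":0},{"tx":0,"ty":0,"tz":10,"rx":0,"ry":0,"rz":0},{"tx":0,"ty":0,"tz":20,"rx":0,"ry":0,"rz":0},{"tx":0,"ty":0,"tz":0,"rx":0,"ry":0,"rz":0}], "gripper": 0}}

```text
time: 28.6
tool_pos: [651.5, -122.5, 76.6]
tcp_rot: [-3.141, 0.006, 3.008]
contact_force: [1.1, 0.3, 0.2]
grip_width: 92.1
finger_force: 0.0
```

Call:
{"api": "carry_out", "payload": {"plan": [{"tx":0,"ty":0,"tz":0,"rx":0,"ry":0,"rz":0},{"tx":0,"ty":0,"tz":0,"rx":0,"ry":0,"rz":0},{"tx":0,"ty":0,"tz":0,"rx":0,"ry":0,"rz":0},{"tx":0,"ty":0,"tz":0,"rx":0,"ry":0,"rz":0},{"tx":0,"ty":0,"tz":0,"rx":0,"ry":0,"rz":0},{"tx":0,"ty":0,"tz":0,"rx":0,"ry":0,"rz":0},{"tx":0,"ty":0,"tz":0,"rx":0,"ry":0,"rz":0},{"tx":0,"ty":0,"tz":0,"rx":0,"ry":0,"rz":0},{"tx":0,"ty":0,"tz":0,"rx":0,"ry":0,"rz":0},{"tx":0,"ty":0,"tz":0,"rx":0,"ry":0,"rz":0},{"tx":0,"ty":0,"tz":-8,"rx":0,"ry":0,"rz":0},{"tx":0,"ty":0,"tz":-3,"rx":0,"ry":0,"rz":0}], "gripper": 1}}

```text
time: 29.8
tool_pos: [649.1, -121.8, 61.2]
tcp_rot: [3.141, -0.001, 3.008]
contact_force: [0.1, 0.5, 0.9]
grip_width: 1.8
finger_force: 0.0
```

Call:
{"api": "carry_out", "payload": {"plan": [{"tx":0,"ty":0,"tz":0,"rx":0,"ry":0,"rz":0},{"tx":0,"ty":0,"tz":0,"rx":0,"ry":0,"rz":0},{"tx":0,"ty":0,"tz":-2,"rx":0,"ry":0,"rz":0},{"tx":0,"ty":0,"tz":-2,"rx":0,"ry":0,"rz":0},{"tx":0,"ty":0,"tz":0,"rx":0,"ry":0,"rz":0},{"tx":0,"ty":0,"tz":0,"rx":0,"ry":0,"rz":0}]}}

```text
time: 30.4
tool_pos: [649.6, -121.9, 58.2]
tcp_rot: [3.142, 0.0, 3.008]
contact_force: [0.7, -0.7, -1.0]
grip_width: 0.4
finger_force: 0.0
```

Call:
{"api": "carry_out", "payload": {"plan": [{"tx":0,"ty":0,"tz":-2,"rx":0,"ry":0,"rz":0},{"tx":0,"ty":0,"tz":-2,"rx":0,"ry":0,"rz":0},{"tx":0,"ty":0,"tz":-1,"rx":0,"ry":0,"rz":0},{"tx":0,"ty":0,"tz":-1,"rx":0,"ry":0,"rz":0},{"tx":0,"ty":0,"tz":0,"rx":0,"ry":0,"rz":0},{"tx":0,"ty":0,"tz":0,"rx":0,"ry":0,"rz":0}]}}

```text
time: 31.0
tool_pos: [649.8, -121.9, 54.3]
tcp_rot: [-3.141, 0.001, 3.008]
contact_force: [-4.9, 1.6, 11.5]
grip_width: 0.8
finger_force: 6.0
```

Call:
{"api": "carry_out", "payload": {"plan": [{"tx":0,"ty":0,"tz":-1,"rx":0,"ry":0,"rz":0},{"tx":0,"ty":0,"tz":0,"rx":0,"ry":0,"rz":0},{"tx":0,"ty":0,"tz":0,"rx":0,"ry":0,"rz":0},{"tx":0,"ty":0,"tz":0,"rx":0,"ry":0,"rz":0},{"tx":0,"ty":0,"tz":0,"rx":0,"ry":0,"rz":0},{"tx":0,"ty":0,"tz":0,"rx":0,"ry":0,"rz":0},{"tx":0,"ty":0,"tz":0,"rx":0,"ry":0,"rz":0},{"tx":0,"ty":0,"tz":0,"rx":0,"ry":0,"rz":0},{"tx":0,"ty":0,"tz":0,"rx":0,"ry":0,"rz":0},{"tx":0,"ty":0,"tz":0,"rx":0,"ry":0,"rz":0},{"tx":0,"ty":0,"tz":0,"rx":0,"ry":0,"rz":0},{"tx":0,"ty":0,"tz":0,"rx":0,"ry":0,"rz":0}]}}

```text
time: 32.2
tool_pos: [649.8, -122.0, 54.2]
tcp_rot: [-3.141, 0.002, 3.008]
contact_force: [-6.7, 1.7, 16.6]
grip_width: 0.3
finger_force: 8.7
```

Call:
{"api": "carry_out", "payload": {"plan": [{"tx":0,"ty":0,"tz":3,"rx":0,"ry":0,"rz":0},{"tx":0,"ty":0,"tz":8,"rx":0,"ry":0,"rz":0},{"tx":0,"ty":0,"tz":40,"rx":0,"ry":0,"rz":0},{"tx":0,"ty":0,"tz":40,"rx":0,"ry":0,"rz":0},{"tx":0,"ty":0,"tz":40,"rx":0,"ry":0,"rz":0},{"tx":0,"ty":0,"tz":40,"rx":0,"ry":0,"rz":0},{"tx":0,"ty":0,"tz":0,"rx":0,"ry":0,"rz":0}]}}

```text
time: 32.9
tool_pos: [652.2, -122.7, 229.5]
tcp_rot: [-3.14, 0.012, 3.008]
contact_force: [1.1, 0.3, 0.9]
grip_width: 0.3
finger_force: 0.0
```

Run:
```python
from h import *
m,im=snap("w10")
b=(im.max(2)<100).astype(np.uint8)*255;b=b[:280];b[:,:240]=0;b[:,390:]=0;contour_world(m,b,54,100)
```

```text
tcp [ 650.998 -122.311  225.911] [-3.141  0.007  3.008] 32.95 F [-0.58   0.635 -1.023] grip 0.33105737148601083
px 316,211 ctr 648.8 -120.6 size 51.7 x 51.5 ang 1.441 rad; circ r 35.8
```

Call:
{"api": "carry_out", "payload": {"plan": [{"tx":0,"ty":20,"tz":0,"rx":0,"ry":0,"rz":0.02},{"tx":-1,"ty":40,"tz":0,"rx":0,"ry":0,"rz":0.02},{"tx":-1,"ty":40,"tz":0,"rx":0,"ry":0,"rz":0.02},{"tx":-1,"ty":40,"tz":0,"rx":0,"ry":0,"rz":0.02},{"tx":-1,"ty":40,"tz":0,"rx":0,"ry":0,"rz":0.02},{"tx":0,"ty":40,"tz":0,"rx":0,"ry":0,"rz":0.02},{"tx":0,"ty":34,"tz":0,"rx":0,"ry":0,"rz":0.01},{"tx":0,"ty":0,"tz":0,"rx":0,"ry":0,"rz":0},{"tx":0,"ty":0,"tz":0,"rx":0,"ry":0,"rz":0},{"tx":0,"ty":0,"tz":0,"rx":0,"ry":0,"rz":0}], "gripper": 0}}

```text
time: 33.95
tool_pos: [645.1, 131.6, 221.1]
tcp_rot: [-3.141, -0.002, 3.138]
contact_force: [0.8, 0.1, 0.1]
grip_width: 75.7
finger_force: 0.0
```

Run:
```python
from h import *
m,im=snap("w11")
b=(im.max(2)<110).astype(np.uint8)*255;b=b[:290];b[:,:265]=0;b[:,365:]=0;b[:150]=0
contour_world(m,b,14,60)
```

```text
tcp [645.375 131.119 221.469] [-3.141 -0.001  3.137] 34.0 F [0.821 0.835 0.779] grip 79.77883752125983
px 315,225 ctr 660.0 132.9 size 55.4 x 96.2 ang 1.547 rad; circ r 55.1
px 355,186 ctr 629.2 162.5 size 71.3 x 25.9 ang 0.029 rad; circ r 36.9
```

Square lid centred at (648.8,-120.6), aligned with its pot. Oblong lid at (660.0,132.9), axis about -0.02.

Call:
{"api": "carry_out", "payload": {"plan": [{"tx":14.5,"ty":1.5,"tz":-20,"rx":0,"ry":0,"rz":-0.015},{"tx":0,"ty":0,"tz":-40,"rx":0,"ry":0,"rz":0},{"tx":0,"ty":0,"tz":-40,"rx":0,"ry":0,"rz":0},{"tx":0,"ty":0,"tz":-40,"rx":0,"ry":0,"rz":0},{"tx":0,"ty":0,"tz":-40,"rx":0,"ry":0,"rz":0},{"tx":0,"ty":0,"tz":-20,"rx":0,"ry":0,"rz":0},{"tx":0,"ty":0,"tz":-10,"rx":0,"ry":0,"rz":0},{"tx":0,"ty":0,"tz":-6,"rx":0,"ry":0,"rz":0},{"tx":0,"ty":0,"tz":0,"rx":0,"ry":0,"rz":0},{"tx":0,"ty":0,"tz":0,"rx":0,"ry":0,"rz":0}]}}

```text
time: 35.0
tool_pos: [661.1, 133.4, 7.7]
tcp_rot: [3.141, 0.002, 3.122]
contact_force: [-0.0, -0.2, -0.2]
grip_width: 91.7
finger_force: 0.0
```

Call:
{"api": "carry_out", "payload": {"plan": [{"tx":0,"ty":0,"tz":0,"rx":0,"ry":0,"rz":0},{"tx":0,"ty":0,"tz":0,"rx":0,"ry":0,"rz":0},{"tx":0,"ty":0,"tz":0,"rx":0,"ry":0,"rz":0},{"tx":0,"ty":0,"tz":0,"rx":0,"ry":0,"rz":0},{"tx":0,"ty":0,"tz":0,"rx":0,"ry":0,"rz":0},{"tx":0,"ty":0,"tz":0,"rx":0,"ry":0,"rz":0},{"tx":0,"ty":0,"tz":0,"rx":0,"ry":0,"rz":0}], "gripper": 1}}

```text
time: 35.7
tool_pos: [660.3, 133.6, 6.6]
tcp_rot: [3.141, 0.0, 3.123]
contact_force: [-1.0, -0.6, 4.0]
grip_width: 65.6
finger_force: 30.0
```

Run:
```python
from h import *
for n,r,t in(("top",(130,275,215,360),115),("top",(130,275,215,360),130),("side",(340,325,445,420),160)):
    im=cv2.imread(f"pics/{n}0.png");m=bot.camera_model(n);w=(im.min(2)>t).astype(np.uint8)*255
    M=np.zeros_like(w);M[r[1]:r[3],r[0]:r[2]]=w[r[1]:r[3],r[0]:r[2]];print(n);contour_world(m,M,50,100)
print("shaker",ray(bot.camera_model("top"),[[163,221]],68))
```

```text
top
px 167,316 ctr 419.6 246.8 size 52.7 x 92.9 ang 1.010 rad; circ r 52.2
top
side
px 395,362 ctr 419.4 245.2 size 52.5 x 92.4 ang 1.010 rad; circ r 52.1
shaker [[571.622 253.383  68.   ]]
```

Oblong lid held at 65.6 mm, lower edge 6.6 mm below the TCP. Top and side views agree on the oblong pot: (419.5,246), size 52.6×92.6, long axis -0.561. I need a turn of -0.542, and I'll hover 70 mm aside so it stays visible.

Call:
{"api": "carry_out", "payload": {"plan": [{"tx":0,"ty":0,"tz":5,"rx":0,"ry":0,"rz":0},{"tx":0,"ty":0,"tz":15,"rx":0,"ry":0,"rz":0},{"tx":0,"ty":0,"tz":30,"rx":0,"ry":0,"rz":0},{"tx":0,"ty":0,"tz":40,"rx":0,"ry":0,"rz":0},{"tx":0,"ty":0,"tz":40,"rx":0,"ry":0,"rz":0},{"tx":-18,"ty":7,"tz":35,"rx":0,"ry":0,"rz":-0.06},{"tx":-36,"ty":15,"tz":10,"rx":0,"ry":0,"rz":-0.1},{"tx":-36,"ty":15,"tz":0,"rx":0,"ry":0,"rz":-0.1},{"tx":-36,"ty":15,"tz":0,"rx":0,"ry":0,"rz":-0.1},{"tx":-36,"ty":15,"tz":0,"rx":0,"ry":0,"rz":-0.1},{"tx":-18,"ty":9,"tz":0,"rx":0,"ry":0,"rz":-0.08},{"tx":0,"ty":0,"tz":0,"rx":0,"ry":0,"rz":0}]}}

```text
time: 36.9
tool_pos: [478.0, 210.7, 182.7]
tcp_rot: [3.141, 0.0, 2.584]
contact_force: [0.9, 0.1, -0.1]
grip_width: 65.5
finger_force: 30.0
```

Run:
```python
from h import *
bot.capture("wrist")
m,im=snap("w12");cv2.imwrite("pics/w12c.png",im[:400,60:580])
```

```text
tcp [480.794 209.664 182.345] [3.14  0.002 2.585] 37.0 F [-0.218 -0.008 -1.375] grip 65.39111609011697
```

View pics/w12c.png

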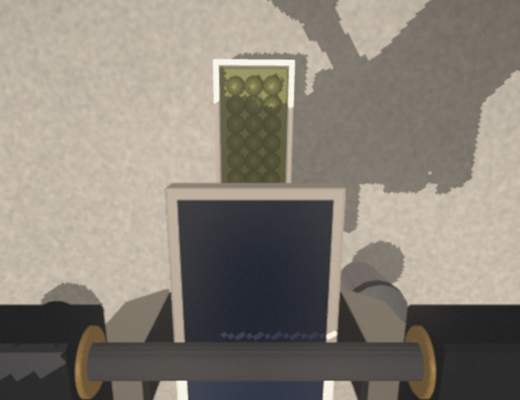

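The pot's far rim edge runs from (273,60) to (354,60), and its sides run down to row 183. The held lid's far top edge runs from (226,185) to (405,188).

Run:
```python
from h import *
m=dict(np.load("w12.npz"));im=cv2.imread("pics/w12.png");g=cv2.cvtColor(im,cv2.COLOR_BGR2GRAY).astype(int)
for v in(80,):print(v,g[v,266:286],g[v,344:364])
for u in(295,335):print(u,g[52:75,u])
for v in(215,260):print(v,g[v,222:242],g[v,394:412])
for u in(250,380):print(u,g[176:204,u])
def rep(p,q,z,h):
    c=ray(m,[p,q],z)[:,:2];e=c[1]-c[0];n=np.array([e[1],-e[0]])/np.linalg.norm(e)
    print(c,np.linalg.norm(e),np.arctan2(*e[::-1]),"ctr",c.mean(0)+h*n)
rep((273,60),(354,60),50,46); rep((226,185),(405,188),189.7,53)
```

```text
80 [182 180 183 185 186 188 193 223 243 245 246 247 231 150 100  94  97  99
  95  98] [126 141 133 132 180 235 245 245 245 236 183 133 121 121 122 124 124 127
 126 126]
295 [185 184 184 173 146 123 139 209 243 246 245 246 232 181 145 125 129 140
 146 147 147 149 144]
335 [145 127 122 122 123 122 131 186 242 246 245 245 243 202 150 131 127 139
 144 145 142 129 109]
215 [185 187 188 183 175 168 172 177 179 180 181 178 179 179 175 144  92  62
  59  61] [176 181 180 180 181 180 180 176 174 170 150 129 125 125 123 124 121 123]
260 [186 185 182 182 183 183 176 167 167 172 175 178 177 178 178 176 174 157
 116  72] [178 178 178 178 177 173 172 169 176 184 185 189 190 193 195 194 190 182]
250 [188 187 190 190 192 190 176 148 131 129 130 138 159 173 179 177 178 178
 180 179 179 179 175 150 103  67  61  61]
380 [120 120 120 118 119 122 123 125 125 127 127 137 155 171 176 178 179 179
 179 180 181 180 178 149 103  64  59  57]
[[369.141 248.297]
 [396.584 292.512]] 52.04024766252536 1.0153192932294028 ctr [421.946 246.146]
[[417.27  211.876]
 [452.454 266.426]] 64.91289155240126 0.9979513476411259 ctr [479.401 210.424]
```

Call:
{"api": "carry_out", "payload": {"plan": [{"tx":-29.5,"ty":18,"tz":0,"rx":0,"ry":0,"rz":0},{"tx":-29.5,"ty":18,"tz":0,"rx":0,"ry":0,"rz":0},{"tx":0,"ty":0,"tz":-30,"rx":0,"ry":0,"rz":0},{"tx":0,"ty":0,"tz":-40,"rx":0,"ry":0,"rz":0},{"tx":0,"ty":0,"tz":-30,"rx":0,"ry":0,"rz":0},{"tx":0,"ty":0,"tz":-15,"rx":0,"ry":0,"rz":0},{"tx":0,"ty":0,"tz":-7,"rx":0,"ry":0,"rz":0},{"tx":0,"ty":0,"tz":-4,"rx":0,"ry":0,"rz":0},{"tx":0,"ty":0,"tz":0,"rx":0,"ry":0,"rz":0},{"tx":0,"ty":0,"tz":0,"rx":0,"ry":0,"rz":0}]}}

```text
time: 38.0
tool_pos: [422.0, 245.7, 56.0]
tcp_rot: [3.14, 0.001, 2.583]
contact_force: [0.1, 0.2, 0.2]
grip_width: 65.2
finger_force: 30.0
```

Call:
{"api": "carry_out", "payload": {"plan": [{"tx":0,"ty":0,"tz":-2,"rx":0,"ry":0,"rz":0},{"tx":0,"ty":0,"tz":-2,"rx":0,"ry":0,"rz":0},{"tx":0,"ty":0,"tz":0,"rx":0,"ry":0,"rz":0}]}}

```text
time: 38.3
tool_pos: [421.1, 245.6, 51.3]
tcp_rot: [3.141, 0.0, 2.583]
contact_force: [0.1, 0.2, 0.2]
grip_width: 65.2
finger_force: 30.0
```

Call:
{"api": "carry_out", "payload": {"plan": [{"tx":0,"ty":0,"tz":-2,"rx":0,"ry":0,"rz":0},{"tx":0,"ty":0,"tz":-2,"rx":0,"ry":0,"rz":0},{"tx":0,"ty":0,"tz":-1,"rx":0,"ry":0,"rz":0},{"tx":0,"ty":0,"tz":0,"rx":0,"ry":0,"rz":0},{"tx":0,"ty":0,"tz":0,"rx":0,"ry":0,"rz":0}]}}

```text
time: 38.8
tool_pos: [421.1, 245.5, 46.6]
tcp_rot: [3.142, 0.0, 2.583]
contact_force: [-2.0, -0.6, 5.8]
grip_width: 65.6
finger_force: 30.0
```

Home. I'll release, rise, close and push.

Call:
{"api": "carry_out", "payload": {"plan": [{"tx":0,"ty":0,"tz":0.5,"rx":0,"ry":0,"rz":0},{"tx":0,"ty":0,"tz":0,"rx":0,"ry":0,"rz":0},{"tx":0,"ty":0,"tz":0,"rx":0,"ry":0,"rz":0},{"tx":0,"ty":0,"tz":0,"rx":0,"ry":0,"rz":0},{"tx":0,"ty":0,"tz":0,"rx":0,"ry":0,"rz":0},{"tx":0,"ty":0,"tz":10,"rx":0,"ry":0,"rz":0},{"tx":0,"ty":0,"tz":20,"rx":0,"ry":0,"rz":0},{"tx":0,"ty":0,"tz":0,"rx":0,"ry":0,"rz":0}], "gripper": 0}}

```text
time: 39.6
tool_pos: [422.7, 246.2, 79.2]
tcp_rot: [3.138, 0.003, 2.583]
contact_force: [0.3, 0.3, 0.3]
grip_width: 91.8
finger_force: 0.0
```

Call:
{"api": "carry_out", "payload": {"plan": [{"tx":0,"ty":0,"tz":0,"rx":0,"ry":0,"rz":0},{"tx":0,"ty":0,"tz":0,"rx":0,"ry":0,"rz":0},{"tx":0,"ty":0,"tz":0,"rx":0,"ry":0,"rz":0},{"tx":0,"ty":0,"tz":0,"rx":0,"ry":0,"rz":0},{"tx":0,"ty":0,"tz":0,"rx":0,"ry":0,"rz":0},{"tx":0,"ty":0,"tz":0,"rx":0,"ry":0,"rz":0},{"tx":0,"ty":0,"tz":0,"rx":0,"ry":0,"rz":0},{"tx":0,"ty":0,"tz":0,"rx":0,"ry":0,"rz":0},{"tx":0,"ty":0,"tz":0,"rx":0,"ry":0,"rz":0},{"tx":0,"ty":0,"tz":0,"rx":0,"ry":0,"rz":0},{"tx":0,"ty":0,"tz":-13,"rx":0,"ry":0,"rz":0},{"tx":0,"ty":0,"tz":-3,"rx":0,"ry":0,"rz":0}], "gripper": 1}}

```text
time: 40.8
tool_pos: [420.5, 245.3, 60.0]
tcp_rot: [-3.14, -0.001, 2.583]
contact_force: [0.3, -0.5, 0.4]
grip_width: 1.8
finger_force: 0.0
```

Call:
{"api": "carry_out", "payload": {"plan": [{"tx":0,"ty":0,"tz":0,"rx":0,"ry":0,"rz":0},{"tx":0,"ty":0,"tz":0,"rx":0,"ry":0,"rz":0},{"tx":0,"ty":0,"tz":-2,"rx":0,"ry":0,"rz":0},{"tx":0,"ty":0,"tz":-2,"rx":0,"ry":0,"rz":0},{"tx":0,"ty":0,"tz":0,"rx":0,"ry":0,"rz":0},{"tx":0,"ty":0,"tz":0,"rx":0,"ry":0,"rz":0}]}}

```text
time: 41.4
tool_pos: [421.1, 245.6, 56.8]
tcp_rot: [3.141, 0.0, 2.583]
contact_force: [0.2, -0.4, 0.3]
grip_width: 0.4
finger_force: 0.0
```

Call:
{"api": "carry_out", "payload": {"plan": [{"tx":0,"ty":0,"tz":-2,"rx":0,"ry":0,"rz":0},{"tx":0,"ty":0,"tz":-1,"rx":0,"ry":0,"rz":0},{"tx":0,"ty":0,"tz":-1,"rx":0,"ry":0,"rz":0},{"tx":0,"ty":0,"tz":-1,"rx":0,"ry":0,"rz":0},{"tx":0,"ty":0,"tz":0,"rx":0,"ry":0,"rz":0},{"tx":0,"ty":0,"tz":0,"rx":0,"ry":0,"rz":0}]}}

```text
time: 42.0
tool_pos: [421.3, 245.6, 54.1]
tcp_rot: [3.14, 0.001, 2.583]
contact_force: [-7.2, -2.7, 26.0]
grip_width: 0.3
finger_force: 12.8
```

Call:
{"api": "carry_out", "payload": {"plan": [{"tx":0,"ty":0,"tz":0,"rx":0,"ry":0,"rz":0},{"tx":0,"ty":0,"tz":0,"rx":0,"ry":0,"rz":0},{"tx":0,"ty":0,"tz":0,"rx":0,"ry":0,"rz":0},{"tx":0,"ty":0,"tz":0,"rx":0,"ry":0,"rz":0},{"tx":0,"ty":0,"tz":0,"rx":0,"ry":0,"rz":0},{"tx":0,"ty":0,"tz":0,"rx":0,"ry":0,"rz":0},{"tx":0,"ty":0,"tz":0,"rx":0,"ry":0,"rz":0},{"tx":0,"ty":0,"tz":0,"rx":0,"ry":0,"rz":0},{"tx":0,"ty":0,"tz":0,"rx":0,"ry":0,"rz":0},{"tx":0,"ty":0,"tz":0,"rx":0,"ry":0,"rz":0},{"tx":0,"ty":0,"tz":0,"rx":0,"ry":0,"rz":0}]}}

```text
time: 43.1
tool_pos: [421.3, 245.6, 54.1]
tcp_rot: [3.14, 0.001, 2.583]
contact_force: [-6.8, -3.4, 25.5]
grip_width: 0.6
finger_force: 12.8
```

Call:
{"api": "carry_out", "payload": {"plan": [{"tx":0,"ty":0,"tz":3,"rx":0,"ry":0,"rz":0},{"tx":0,"ty":0,"tz":8,"rx":0,"ry":0,"rz":0},{"tx":0,"ty":0,"tz":40,"rx":0,"ry":0,"rz":0},{"tx":0,"ty":0,"tz":40,"rx":0,"ry":0,"rz":0},{"tx":0,"ty":0,"tz":40,"rx":0,"ry":0,"rz":0},{"tx":-35,"ty":30,"tz":20,"rx":0,"ry":0,"rz":0},{"tx":-35,"ty":30,"tz":0,"rx":0,"ry":0,"rz":0},{"tx":-35,"ty":30,"tz":0,"rx":0,"ry":0,"rz":0},{"tx":-35,"ty":30,"tz":0,"rx":0,"ry":0,"rz":0},{"tx":-35,"ty":30,"tz":0,"rx":0,"ry":0,"rz":0},{"tx":0,"ty":0,"tz":0,"rx":0,"ry":0,"rz":0},{"tx":0,"ty":0,"tz":0,"rx":0,"ry":0,"rz":0}]}}

```text
time: 44.3
tool_pos: [245.6, 395.8, 202.7]
tcp_rot: [-3.141, 0.0, 2.586]
contact_force: [0.5, 0.3, -0.4]
grip_width: 0.1
finger_force: 0.0
```

Run:
```python
from h import *
cv2.imwrite("pics/side9.png",bot.capture("side")[:,:,::-1]);o=bot.get_obs();print(o["tool_pos"],o["time"],o["contact_force"])
```

```text
[246.433 395.257 202.666] 44.35 [ 0.25 -0.68 -0.3 ]
```

View pics/side9.png

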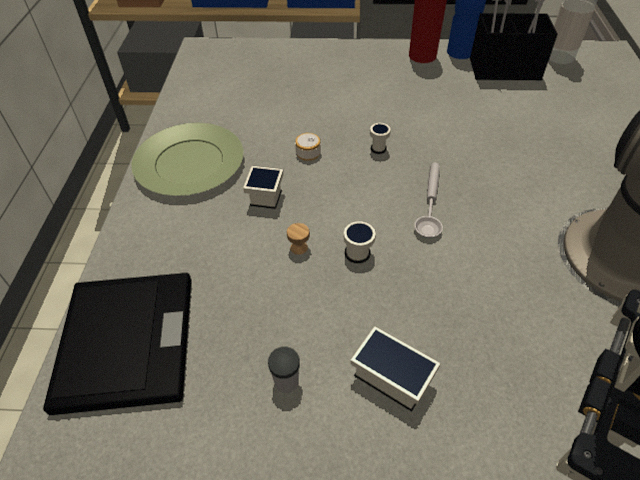

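All four lids sit level on their pots, at (380,135), (263,183), (359,238) and (395,368). The shaker at (285,365) and tin at (308,146) have not moved, and the arm is clear.

```bash
python3 -c "
from plant import bot
print(bot.close_job())"
```

```text
the job is handed in; nothing more can be done
None
```

All four lids went on their matching pots in stack order, each sitting level and pressed home for over a second at about 17–26 N; the shaker and tin were not touched, and the job was handed in at about 44 s.

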